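# Clamp a portafilter in the service vice

## Task

Clamp the bottomless portafilter in the tilted bench vice so that its wooden handle can be changed: lay its round head mouth-down in the middle of the vice's plywood board, resting on the ledge, handle pointing straight out of the open end of the jaws, and let go of it. Then turn the T-bar clockwise until the rubber pad meets the head and snug it by feel, firm but without leaning on it, so that the portafilter stays square on the board and the ledge. Leave everything else on the counter where it is.

Things in the scene. Friction and masses are not known exactly. Their poses are not given: they have to be found in the camera images.
- portafilter: Bottomless portafilter, 0.38-0.52 kg, lying mouth-down: round chromed head, 70 mm across, 30 high, flat both sides, 4 mm lugs at its foot (at y = +-37); 16 mm steel neck; dark wooden handle 23-30 mm thick from x = 50 to 160 mm. Origin: centre of the head's underside (its mouth); x along the handle, z up through the head. Balance point: x = 24 mm.
- head_middle (a point): Centre of the portafilter's head, 15 mm above its mouth plane. Axes as portafilter.
- handle_grip (a point): Point on the centre line of the wooden handle, at x = 113 mm, 25.4 mm above the mouth plane; the handle is 27 mm thick there and rises 6 degrees away from the head. Axes as portafilter.
- vice_seat (a point): Inner corner, at mid width, of the vice's plywood board and ledge, 165 mm up; fixed. z: square out of the board along the screw to the T-bar, tipped 30 deg from vertical to the robot's side; x: up the board, square to the ledge, out of the jaws' open end; y: along the ledge. Board face (z = 0): x to 82, y +-42 mm. Ledge (x = 0): z to 34 mm. Seated: head_middle at (35, 0, 15) mm, axes parallel.
- vice_base: The grey vice, fixed by a round vacuum foot of radius 69 mm. Origin: middle of the foot's underside, 165 mm straight below vice_seat. Its x is the level direction in which the board slopes up (away from the robot).
- pad_face (a point): Middle of the black rubber pad's face, opposite the board (76 mm along y, from 4 to 44 mm above the ledge); axes as vice_seat. Its z seen from vice_seat is the opening, 38-45 mm at the start. The grey moving jaw behind it is 80 mm wide, 26 thick, and ends 45 mm above the ledge.
- vice_pad: The rubber pad of the moving jaw, 8 mm thick; it gives 1 mm per 110 N. Origin: on its back, 8 mm behind its face, level with the ledge. Axes as vice_seat.
- bar_hub (a point): Middle of the T-bar, on the screw's axis: 30 mm below the ledge (x = -30, y = 0 from vice_seat) and 88 mm out from pad_face along z; moves with the jaw. z: out along the screw; y: along the bar (10 mm round steel, 124 mm long over two 16 mm end balls). Hub: 26 mm across, from 16 mm below to 14 mm above the bar's middle; then a 14 mm screw; 42 mm below the bar is the jaw.
- bar_end (a point): Centre of one end ball of the T-bar, 54 mm from bar_hub; the other lies opposite.
- vice_bar (a joint): Turn of the T-bar, rad: 0 = open 46 mm; grows clockwise (looking along the screw into the vice), closing 8 mm a turn. Starts at 1.0-6.5; needs 0.22 N m (4.4 N at 50 mm) to turn and stays where left. From first contact each rad adds 100 N of clamping and 0.13 N m. Snug: 0.4-1.3 rad past contact (40-130 N); 200 N is too hard.
- pitcher: Steel milk pitcher with a handle, 86 mm wide, 105 mm high, standing; leave it alone. Origin: centre of its underside.
- tamper: Coffee tamper, steel base 58 mm, wooden grip, 90 mm high, standing; leave it alone.
- screwdriver: Black-handled screwdriver, 190 mm, lying; leave it alone.
- brush: Wooden brush, lying; leave it alone.
- cleaner_jar: White jar with black lid, 76 mm wide, 100 mm high; leave it alone.
- paper_cup: Black paper cup, 80 mm wide, 95 mm high, light; leave it alone.
- gasket: Black rubber ring, 72 mm across, 8 mm thick, lying flat; leave it alone.

How it is judged:
On the way:
1. the portafilter lies in the vice on board and ledge, handle out of the open end, and has been let go, the pad not yet pressing (x of head_middle in the frame of vice_seat between 0.031 and 0.041 m and y of head_middle in the frame of vice_seat between -0.015 and 0.015 m and z of head_middle in the frame of vice_seat between 0.01 and 0.021 m and x of handle_grip in the frame of vice_seat above 0.13 m and z of handle_grip in the frame of vice_seat above 0.015 m and contact force between the fingers and portafilter below 0.2 N and contact force between vice_pad and portafilter below 5 N), for 0.2 s.
At the end, for the whole second after the job is handed in: The rubber pad holds the portafilter with 25 to 200 N, its head mouth-down on the ledge within 5 mm and on the board within 4 mm, square within 5 degrees, within 15 mm of the board's middle, its handle out of the jaws' open end within 30 degrees; at rest, touched only by the vice (x of head_middle in the frame of vice_seat between 0.031 and 0.04 m and y of head_middle in the frame of vice_seat between -0.015 and 0.015 m and z of head_middle in the frame of vice_seat between 0.01 and 0.019 m and x of handle_grip in the frame of vice_seat above 0.13 m and z of handle_grip in the frame of vice_seat above 0.015 m and contact force between the fingers and portafilter below 0.2 N and angle between the z axis of portafilter and the z axis of vice_seat, either way round below 0.09 rad and contact force between vice_pad and portafilter above 25 N and linear speed of portafilter below 0.02 m/s).
It fails at once if the portafilter was clamped far too hard (over 200 N) (contact force between vice_pad and portafilter above 200 N).
It fails at once if something else on the counter was moved by more than 3 cm (distance of any of pitcher, tamper, screwdriver, brush, cleaner_jar, paper_cup, gasket from where it was at the start of the episode above 0.03 m).
It also fails if it takes over 72 s, if anything falls off the work surface, if the arm or the gripper's body presses on something with over 40 N, if the wrist force passes 120 N, or if a joint passes its speed limit or range.

## Robot

A 6-joint arm with a two-finger parallel gripper is mounted at the origin on the work surface. World frame = base frame: x ahead of the robot, y to its left, z up, the work surface at z = 0. Lengths are in m, angles in rad, forces in N, time in s.
With the tool pointing down it reaches from about 0.3 to 0.75 m from the base axis. Payload 8.5 kg.
Tool frame: the origin (TCP) lies at the very end of the fingers, on their centre line; the grasp point (between the pads) lies 19 mm behind it (env.hold_point_z is the distance from the TCP to the grasp point, in m); z points along the fingers, y is the direction in which the jaws open and shut (so a half turn about z gives the same grasp; the last joint's range is limited). The gripper opens to 85 mm and grips with 20 to 120 N. Pads are 22 mm wide; open, the fingers measure 114 mm over their backs; the gripper's body (76 mm by 85 mm) begins 54 mm behind the grasp point. The pads swing forward as they close: fully open they stand 13 mm farther back than shut.
Start: joints at [-0.215, 0.381, 1.297, -0, 1.464, -0.215], TCP at [0.55, 0, 0.205] pointing down, gripper open.
Joint ranges: [-3.11, 3.11], [-0.89, 2.33], [0.22, 2.48], [-1.42, 4.56], [0.17, 2.85], [-2.88, 2.88]. Speed limits (rad/s): [2.39, 2.39, 3.14, 3.14, 3.14, 3.14].

## Interface

Orientations are given as a unit quaternion [w, x, y, z].
In Python, from plant import env gives the robot as it stands.
- The arm moves only by the shell command python3 -m crank 'ROWS' [FORCE]. ROWS is JSON, a list of rows, each a list of 5 numbers: the shift along the tool's x, y, z in cm, then the turn about the tool's z in rad, then the opening, from -1 (shut) to 1 (fully open). A call has 1 to 10 rows; each row shifts and turns the pose as measured when the row begins, along the tool's axes as they then stand; what a row does not reach is not made up. A row lasts 1/12 s, in which the tool goes at most 41.7 mm and 7.16 degrees, less where a joint would pass 70% of its speed; a pose out of reach is approached as far as the arm can. A call is refused whole if a number of a shift passes 4.17 or a number of a turn 0.125, either way. A call with a gripper value outside its range is refused whole. The fingers move at their own pace and stop on an object; FORCE is the grip in N (left out, the last holds). Time passes only in rows, so rows that do not move let the fingers close. It gives the time, the measured TCP pose, the force and the opening at its end, in the units of the state.
- env.get_state(): the state, without advancing time (a new reading comes with each control period).
- env.get_image(name): name is "scene" or "side" or "wrist"; returns (picture, depth): 420x560x3 uint8, red, green, blue; 420x560 float32, m along the optical axis (not along the pixel's ray), 0 where there is no reading.
- env.camera_info(name): a dict with "K" (3x3 intrinsics, pixels), "k1" (the pictures are not rectified: a ray, as slopes to the right and down, at radius r is drawn at 1 + k1 r^2 times it, then the intrinsics apply), "pose" (4x4, takes a point from camera to world coordinates). Camera axes: x right, y down, z forward; pixel columns grow to the right and rows downward; lengths in m; the calibration is good to about 2 mm. A picture is of the moment at which its call begins: read the wrist's pose just before it. camera_info takes no time and is no camera call; for the wrist camera it gives the pose at the moment of the call.
- env.finish_job(): hands the job in, once; it reports no verdict.
Trained networks look in the newest picture that a camera, given by its name, has taken for a name from the list of things; names that differ only in an ending like _2 or _b are one class to them, and where a whole thing is asked for, a point or a joint stands for the part that bears it (a point fixed in the world has none). Each returns a list of dicts, best first, with "p" (0 to 1); they miss things now and then, are a little off and sometimes report something else, mostly with a low value. They report only what shows in the picture. A call takes as long as a camera call.
- env.spot_in(camera, target): "location" ([row, column] in pixels, amid what is visible of it).
- env.regions_of(camera, target): "mask" (420x560 bool, what is visible of it) and "location" ([row, column] in pixels, amid what is visible of it).
- env.place_of(camera, target): "location" ([row, column] in pixels: a listed point, or the origin of a listed thing).
The state is a dict: "t": time; "joint_positions": joint angles; "joint_vel": joint speeds; "tau": joint torques, N m; "tcp_pos": TCP position; "tool_rot": TCP orientation; "wrist_force": force on the tool from outside, world axes, zero at the start; "ft_torque": the same for the moment, N m; "grip_width": finger opening in m.
Only numpy, scipy, OpenCV 4.12 (cv2) and the standard library are available. Lean on these libraries where they do the work, as an engineer would, in place of code of your own. Each camera call takes 0.05 s, during which the arm holds its last target. There are 200 camera calls.

## Working session

There is one attempt and no reset: what is moved stays moved. The work goes in short steps, Python scripts to look and compute and a shell command to move; the robot and the scene stay as the last step left them, time stands still between calls to the robot, and variables do not carry over. Pictures are saved under pics/ and viewed, about 8 in all and at most 12, crops included, and the job is handed in when it is done.

```bash
ls; mkdir -p pics
python3 - <<'E'
from plant import env
import cv2,numpy as np
s=env.get_state(); print({k:np.round(v,3).tolist() for k,v in s.items()}, env.hold_point_z)
ims={}
for c in ("scene","side","wrist"):
    i=env.camera_info(c); print(c,np.round(i["K"],1).tolist(),i["k1"],np.round(i["pose"],3).tolist())
    im,d=env.get_image(c); ims[c]=im
    np.savez(f"pics/{c}0.npz",im=im,d=d)
    cv2.imwrite(f"pics/{c}0.png",im[:,:,::-1])
E
```

```text
pics
{'t': 0.0, 'joint_positions': [-0.215, 0.381, 1.298, 0.0, 1.464, -0.215], 'joint_vel': [0.0, -0.001, 0.001, -0.001, -0.0, -0.001], 'tau': [-0.001, -44.847, -23.129, -0.0, 0.005, 0.0], 'tcp_pos': [0.55, 0.0, 0.204], 'tool_rot': [-0.001, 0.707, 0.707, -0.0], 'wrist_force': [0.797, -0.276, 1.674], 'ft_torque': [0.013, -0.028, -0.042], 'grip_width': 0.085} 0.0187
scene [[395.5, 0.0, 273.4], [0.0, 395.5, 207.2], [0.0, 0.0, 1.0]] 0.01809011922149378 [[-0.602, 0.47, -0.646, 1.331], [0.799, 0.341, -0.496, 0.578], [-0.013, -0.814, -0.58, 0.88], [0.0, 0.0, 0.0, 1.0]]
side [[407.3, 0.0, 279.6], [0.0, 407.3, 206.9], [0.0, 0.0, 1.0]] -0.009529625218133945 [[0.958, -0.22, 0.183, 0.376], [-0.286, -0.753, 0.593, -0.637], [0.007, -0.62, -0.784, 1.003], [0.0, 0.0, 0.0, 1.0]]
wrist [[371.9, 0.0, 274.6], [0.0, 371.9, 207.8], [0.0, 0.0, 1.0]] -0.07979918172091775 [[1.0, 0.0, -0.002, 0.55], [-0.0, -0.945, -0.328, 0.085], [-0.002, 0.328, -0.945, 0.373], [0.0, 0.0, 0.0, 1.0]]
```

View pics/scene0.png

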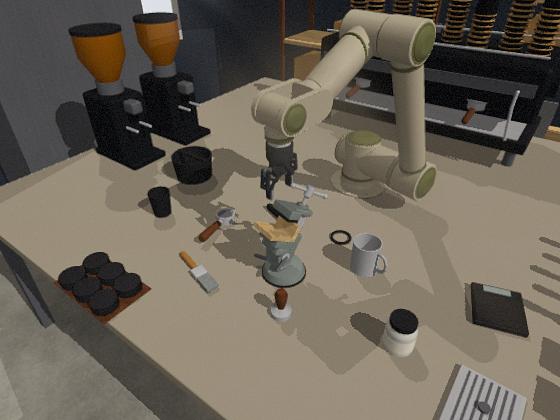

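View pics/side0.png

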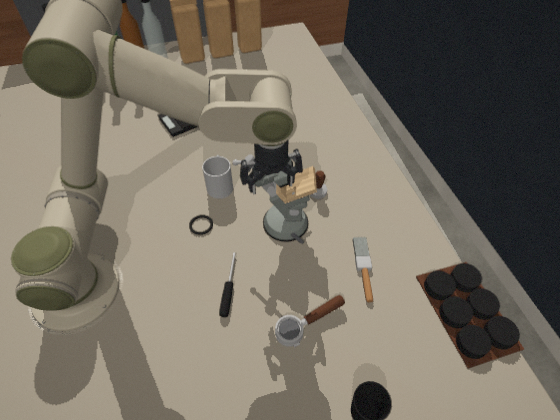

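Scene view: the vice is at about (285,245), with its T-bar at about (308,193). The portafilter head is at (225,215) and its handle points to (203,235). Side view: the head is at (290,328) with the handle toward (340,303), and the vice is at (288,205), partly under the gripper. Next I'll localise these.

```bash
cat > h.py <<'E'
from plant import env
import numpy as np, cv2
def ray(c,rc,info=None):
    i=info or env.camera_info(c); K=np.array(i["K"]);k=i["k1"];T=np.array(i["pose"])
    u=np.array([(rc[1]-K[0,2])/K[0,0],(rc[0]-K[1,2])/K[1,1]]); x=u.copy()
    for _ in range(20): x=u/(1+k*(x@x))
    d=T[:3,:3]@np.array([x[0],x[1],1.]); return T[:3,3],d   # d scaled to unit depth
def proj(c,P,info=None):
    i=info or env.camera_info(c); K=np.array(i["K"]);T=np.array(i["pose"])
    q=(np.asarray(P)-T[:3,3])@T[:3,:3]; x=q[...,:2]/q[...,2:]
    x=x*(1+i["k1"]*(x**2).sum(-1,keepdims=True)); return np.stack([x[...,1]*K[1,1]+K[1,2],x[...,0]*K[0,0]+K[0,2]],-1)
def tri(obs):  # obs list of (o,d)
    A=np.zeros((3,3));b=np.zeros(3)
    for o,d in obs:
        d=d/np.linalg.norm(d);M=np.eye(3)-np.outer(d,d);A+=M;b+=M@o
    P=np.linalg.solve(A,b)
    r=[np.linalg.norm(np.cross(P-o,d/np.linalg.norm(d))) for o,d in obs]
    return P,r
def cloud(c,d,mask=None,info=None):
    i=info or env.camera_info(c);K=np.array(i["K"]);T=np.array(i["pose"])
    m=(d>0) if mask is None else (d>0)&mask
    r,cc=np.nonzero(m)
    p=cv2.undistortPoints(np.stack([cc,r],-1).astype(float)[:,None],K,np.array([i["k1"],0,0,0.]))[:,0] if len(r) else np.zeros((0,2))
    z=d[m]; return np.c_[p*z[:,None],z]@T[:3,:3].T+T[:3,3]
E
python3 - <<'E'
from h import *
for c in("scene","side"): env.get_image(c)
for n in ("head_middle","handle_grip","portafilter","vice_seat","vice_base","pad_face","bar_hub","bar_end","screwdriver","gasket","pitcher"):
    o={}
    for c in ("scene","side"):
        L=env.place_of(c,n); o[c]=[(round(l["p"],2),np.round(l["location"]).tolist()) for l in L[:3]]
        o[c+"r"]=L
    print(n,o["scene"],o["side"],end=' ')
    if o["scener"] and o["sider"]:
        P,r=tri([ray(c,o[c+"r"][0]["location"]) for c in("scene","side")]); print(np.round(P,4),np.round(r,4))
    else: print()
E
```

```text
head_middle [(0.85, [214.0, 223.0])] [(0.96, [328.0, 287.0])] [ 0.5157 -0.2743  0.0256] [0.0048 0.0048]
handle_grip [(0.89, [232.0, 206.0])] [(0.96, [306.0, 327.0])] [ 0.63   -0.2476  0.0273] [0.0039 0.0039]
portafilter [(0.61, [219.0, 224.0])] [(0.85, [330.0, 291.0])] [ 0.5229 -0.2712  0.0062] [0.0008 0.0008]
vice_seat [(0.84, [231.0, 283.0])] [(0.64, [185.0, 285.0])] [0.6097 0.0609 0.1662] [0.0029 0.0029]
vice_base [(0.6, [273.0, 283.0])] [(0.74, [222.0, 283.0])] [ 0.6072  0.0613 -0.0039] [0.0057 0.0057]
pad_face [(0.52, [218.0, 286.0])] [(0.71, [192.0, 313.0]), (0.43, [173.0, 289.0])] [0.6365 0.0345 0.1967] [0.0437 0.0437]
bar_hub [(0.48, [190.0, 309.0])] [(0.62, [159.0, 252.0])] [0.5247 0.0848 0.27  ] [0.0002 0.0002]
bar_end [(0.72, [181.0, 293.0])] [(0.22, [330.0, 287.0])] [ 0.4183 -0.1985  0.1102] [0.1322 0.1322]
screwdriver [(0.54, [216.0, 283.0]), (0.17, [240.0, 340.0])] [(0.84, [285.0, 234.0])] [ 0.4035 -0.103   0.0179] [0.0114 0.0114]
gasket [(0.69, [274.0, 197.0]), (0.47, [239.0, 339.0])] [(0.64, [222.0, 200.0]), (0.49, [174.0, 290.0])] [ 0.5743 -0.0597  0.0792] [0.2359 0.2359]
pitcher [(0.94, [267.0, 361.0])] [(0.95, [188.0, 222.0])] [0.4516 0.2458 0.0049] [0.0006 0.0006]
```

View pics/wrist0.png

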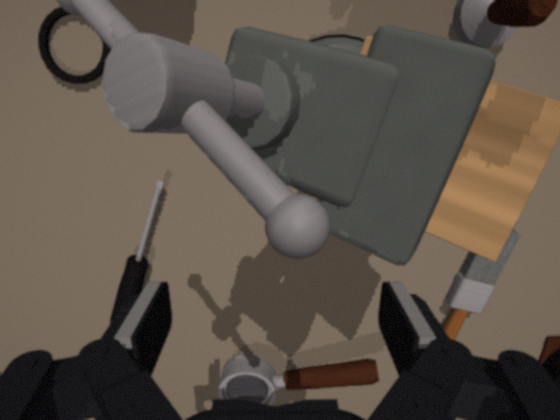

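Wrist view: the T-bar hub is at about (165,85) and its near ball at (298,225). The jaw plates sit right of it with the board edge at about (500,170), and the vice is yawed about -17°. I'll refine this with the depth data.

Run:
```python
from h import *
a=np.radians
def vframe(seat,yaw):
    b=np.array([np.cos(yaw),np.sin(yaw),0]);up=np.array([0,0,1.])
    x=b*np.cos(a(30))+up*np.sin(a(30)); z=-b*np.sin(a(30))+up*np.cos(a(30)); y=np.cross(z,x)
    return np.c_[x,y,z]
info=env.camera_info("wrist"); z0=np.load("pics/wrist0.npz"); d=z0["d"];im=z0["im"]
def at(r,c):
    m=np.zeros(d.shape,bool);m[r-2:r+3,c-2:c+3]=1
    return np.median(cloud("wrist",d,m,info),0)
R=vframe(0,a(-16));seat=np.array([.609,.061,.165])
for n,rc in dict(hub=(85,130),plate1=(120,340),plate1b=(170,330),plate2=(120,440),plate2b=(200,400),plate2c=(50,400),board=(170,490),board2=(130,530),bar=(160,240),ball=(225,298)).items():
    P=at(*rc);print(n,np.round(P,4),"vice",np.round((P-seat)@R*1000,1))
# plane fits
def plane(poly):
    m=np.zeros(d.shape,np.uint8);cv2.fillPoly(m,[np.array(poly)],1)
    P=cloud("wrist",d,m>0,info);c=np.median(P,0)
    k=np.abs((P-c)@np.linalg.svd(P-c,full_matrices=False)[2][2])<.003
    P=P[k];c=P.mean(0);n=np.linalg.svd(P-c,full_matrices=False)[2][2];n*=np.sign(n[2]);return c,n
for n,p in dict(plate1=[(310,60),(385,80),(345,190),(310,180)],plate2=[(405,50),(480,70),(405,245),(375,230)],board=[(500,100),(550,120),(495,245),(450,230)]).items():
    c,N=plane(p);print(n,np.round(c,4),np.round(N,3),"yaw",round(np.degrees(np.arctan2(-N[1],-N[0])),1),"tilt",round(np.degrees(np.arccos(N[2])),1))
# portafilter clouds from both fixed cams
for c in("scene","side"):
    env.get_image(c)
    L=env.regions_of(c,"portafilter")
    dd=np.load(f"pics/{c}0.npz")["d"]
    if L: 
        P=cloud(c,dd,L[0]["mask"]);P=P[P[:,2]>.008]
        print(c,L[0]["p"],len(P),np.round(np.percentile(P,[2,50,98],axis=0),3).tolist()); np.save(f"pics/pf_{c}.npy",P)
```

```text
hub [0.513  0.0842 0.276 ] vice [-30.   -4.1 145.5]
plate1 [0.5731 0.0714 0.2379] vice [ 4.1  0.1 81.8]
plate1b [0.5703 0.0531 0.239 ] vice [  6.7 -18.3  81.6]
plate2 [0.6043 0.0729 0.2502] vice [35.8 10.2 77.7]
plate2b [0.5941 0.0448 0.2491] vice [ 33.5 -19.7  77.8]
plate2c [0.5921 0.0953 0.2399] vice [15.2 28.3 77.7]
board [0.6581 0.0432 0.195 ] vice [60.1 -3.6 -0. ]
board2 [0.6723 0.0643 0.2   ] vice [69.4 20.6  0.3]
bar [0.5411 0.0663 0.2832] vice [  1.3 -13.7 135.7]
ball [0.5549 0.0541 0.2961] vice [ 22.1 -21.5 138.6]
plate1 [0.5726 0.0709 0.2375] [-0.478  0.14   0.867] yaw -16.3 tilt 29.8
plate2 [0.5988 0.0665 0.2482] [-0.481  0.141  0.865] yaw -16.3 tilt 30.1
board [0.6618 0.0423 0.1976] [-0.48   0.14   0.866] yaw -16.3 tilt 30.0
scene 0.9 449 [[0.486, -0.302, 0.01], [0.546, -0.249, 0.027], [0.671, -0.227, 0.041]]
side 0.79 1196 [[0.484, -0.307, 0.012], [0.536, -0.263, 0.03], [0.664, -0.235, 0.044]]
```

```bash
cat >> h.py <<'E'
YAW=np.radians(-16.3)
b_=np.array([np.cos(YAW),np.sin(YAW),0]);up_=np.array([0,0,1.]);c3,s3=np.cos(np.pi/6),.5
vx=b_*c3+up_*s3; vz=-b_*s3+up_*c3; VR=np.c_[vx,np.cross(vz,vx),vz]
E
python3 - <<'E'
from h import *
seat=np.array([.609,.061,.165])
info=env.camera_info("wrist"); z0=np.load("pics/wrist0.npz"); d=z0["d"]
V=(cloud("wrist",d,None,info)-seat)@VR*1000
def pr(n,P): print(n,len(P),np.round(np.percentile(P,[1,5,50,95,99],axis=0),1).tolist())
pr("jaw",V[(abs(V[:,2]-77.7)<1.5)&(abs(V[:,1])<60)&(V[:,0]>10)&(V[:,0]<70)])
B=V[(abs(V[:,2])<2)&(abs(V[:,1])<60)&(V[:,0]>20)&(V[:,0]<100)]; pr("board",B)
pr("bar",V[(V[:,2]>125)&(V[:,2]<142)&(np.hypot(V[:,0]+30,V[:,1])>18)&(np.hypot(V[:,0]+30,V[:,1])<70)])
pr("hubtop",V[(V[:,2]>143)&(V[:,2]<149)&(np.hypot(V[:,0]+30,V[:,1])<25)])
P=np.vstack([np.load(f"pics/pf_{c}.npy") for c in("scene","side")])
for c in("scene","side"):
    Q=np.load(f"pics/pf_{c}.npy")
    H=Q[(Q[:,0]>.575)&(Q[:,0]<.68)]; m=H.mean(0); v=np.linalg.svd((H-m)[:,:2],full_matrices=False)[2][0]; v*=np.sign(v[0])
    yaw=np.arctan2(v[1],v[0]); 
    hd=Q[(Q[:,0]<.56)]; (cx,cy),r=cv2.minEnclosingCircle(hd[:,:2].astype(np.float32))
    top=Q[(Q[:,0]<.555)&(Q[:,2]>.025)]
    (tx,ty),tr=cv2.minEnclosingCircle(top[:,:2].astype(np.float32))
    e=(Q[:,:2]@v).max()
    print(c,"yaw",np.degrees(yaw).round(1),"handle mid",m.round(4),"circ",np.round([cx,cy,r],4),"top",np.round([tx,ty,tr],4),"off-axis of head", np.round((np.array([tx,ty])-m[:2])@[-v[1],v[0]],4),"end->centre",np.round(e-np.array([tx,ty])@v,4))
E
```

```text
jaw 18545 [[11.4, -51.2, 76.3], [15.7, -38.6, 76.5], [30.1, 0.3, 77.6], [42.6, 31.5, 78.8], [44.1, 34.1, 79.1]]
board 13456 [[43.7, -44.9, -1.5], [45.4, -41.1, -1.0], [63.0, -1.6, 0.2], [79.6, 33.5, 1.4], [81.3, 36.9, 1.8]]
bar 9520 [[-77.7, -29.8, 130.5], [-64.8, -27.2, 131.9], [5.7, -16.8, 136.0], [25.6, 11.9, 139.1], [27.1, 14.0, 139.9]]
hubtop 5627 [[-40.8, -15.1, 143.2], [-38.5, -13.3, 143.7], [-27.4, -3.2, 145.4], [-18.5, 6.4, 146.3], [-17.5, 7.9, 146.6]]
scene yaw 11.6 handle mid [ 0.6329 -0.2394  0.0322] circ [ 0.5204 -0.2719  0.0404] top [ 0.516  -0.2724  0.0372] off-axis of head -0.0089 end->centre 0.1622
side yaw 12.6 handle mid [ 0.6235 -0.2508  0.0365] circ [ 0.5212 -0.272   0.0411] top [ 0.5181 -0.2726  0.0374] off-axis of head 0.0018 end->centre 0.1569
```

```bash
python3 -m crank '[[-3,0.6,0,0,1],[-3,0.6,0,0,1],[-3,0.6,0,0,1],[-3,0.6,0,0,1],[-3,0.6,0,0,1],[-3,0.6,0,0,1],[-3,0.6,0,0,1],[-2,0.5,0,0,1]]' 20; python3 -m crank '[[0,0,0,0.122,1],[0,0,0,0.122,1],[0,0,0,0.122,1],[0,0,0,0.122,1],[0,0,0,0.122,1],[0,0,0,0.122,1],[0,0,0,0.122,1],[0,0,0,0.122,1],[0,0,0,0.122,1],[0,0,0,0.122,1]]'
cat >> h.py <<'E'
from scipy.spatial.transform import Rotation as Ro
def pose():
    s=env.get_state();q=s["tool_rot"];R=Ro.from_quat([q[1],q[2],q[3],q[0]]).as_matrix()
    return s,np.array(s["tcp_pos"]),R
def go(target,yaw=None):
    s,p,R=pose(); cur=np.degrees(np.arctan2(R[1,0],R[0,0]))
    print("t",round(s["t"],2),"tcp",p.round(4),"yaw(tool x)",cur.round(2),"width",round(s["grip_width"],4),"F",np.round(s["wrist_force"],2),"M",np.round(s["ft_torque"],2))
    print("shift cm",np.round((np.asarray(target)-p)@R*100,2), "turn", None if yaw is None else np.round(-np.radians(yaw-cur),3))
SEAT=np.array([.6079,.0572,.165])
E
python3 -c "
from h import *
go([.602,-.253,.15],13)
im,d=env.get_image('wrist');cv2.imwrite('pics/w1.png',im[:,:,::-1])
for n in('head_middle','handle_grip'):
    L=env.place_of('wrist',n)
    for l in L[:1]:
        o,dd=ray('wrist',l['location']);h={'head_middle':.015,'handle_grip':.0254}[n];print(n,l['p'],o+dd*(h-o[2])/dd[2])
m=env.regions_of('wrist','portafilter')
if m:
    P=cloud('wrist',d,m[0]['mask']);P=P[P[:,2]>.008];np.save('pics/pfw.npy',P);print(len(P))
    H=P[P[:,0]>.585];c=H.mean(0);v=np.linalg.svd((H-c)[:,:2],full_matrices=False)[2][0];v*=np.sign(v[0]);print(c,np.degrees(np.arctan2(v[1],v[0])))
    Q=P[P[:,0]<.55];print(cv2.minEnclosingCircle(Q[:,:2].astype(np.float32)))
"
```

```text
t: 2.22
tcp_pos: [0.5986, -0.2353, 0.2053]
tool_rot: [-0.0, 0.704, 0.71, 0.001]
wrist_force: [-0.8, 0.3, -0.1]
grip_width: 0.0855
t: 3.05
tcp_pos: [0.5985, -0.2426, 0.2021]
tool_rot: [-0.001, 0.987, 0.162, -0.001]
wrist_force: [-0.7, -1.0, -0.2]
grip_width: 0.0857
t 3.05 tcp [ 0.5985 -0.2426  0.2021] yaw(tool x) 18.69 width 0.0857 F [-0.68 -1.04 -0.18] M [-0.01  0.01  0.02]
shift cm [0.   1.11 5.21] turn 0.099
head_middle 0.95 [ 0.51455127 -0.27512191  0.015     ]
handle_grip 0.83 [ 0.62512472 -0.25066607  0.0254    ]
7152
[ 0.63131444 -0.24518511  0.03629804] 13.673223691425173
((0.5138915777206421, -0.2734963297843933), 0.03927503898739815)
```

```bash
python3 -m crank '[[0,1.1,0,0.09,1],[0,0,3.5,0,1],[0,0,3.5,0,1],[0,0,3,0,1]]'; python3 -c "
from h import *
go([.599,-.2538,.006],13.5)"
```

```text
t: 3.58
tcp_pos: [0.606, -0.2555, 0.1075]
tool_rot: [0.005, 0.992, 0.129, 0.006]
wrist_force: [0.3, 0.0, -1.0]
grip_width: 0.0853
t 3.58 tcp [ 0.606  -0.2555  0.1075] yaw(tool x) 14.78 width 0.0853 F [ 0.29  0.02 -1.05] M [-0.07 -0.01  0.01]
shift cm [-0.74 -0.46 10.14] turn 0.022
```

```bash
python3 -m crank '[[-0.7,-0.4,2,0.02,1],[0,0,2.5,0,1],[0,0,2.5,0,1]]'; python3 -c "
from h import *
go([.599,-.2538,.006],13.5)"
```

```text
t: 3.83
tcp_pos: [0.5982, -0.2535, 0.0329]
tool_rot: [0.004, 0.992, 0.124, 0.005]
wrist_force: [-1.0, 1.6, -0.1]
grip_width: 0.0851
t 3.83 tcp [ 0.5982 -0.2535  0.0329] yaw(tool x) 14.26 width 0.0851 F [-1.    1.55 -0.06] M [-0.02 -0.01  0.01]
shift cm [0.05 0.02 2.69] turn 0.013
```

```bash
python3 -m crank '[[0,0,1.5,0.01,1],[0,0,1,0,1],[0,0,0,0,-1],[0,0,0,0,-1],[0,0,0,0,-1],[0,0,0,0,-1],[0,0,0,0,-1],[0,0,0,0,-1]]' 20; python3 -c "
from h import *
go([.599,-.2538,.006],13.5)"
```

```text
t: 4.5
tcp_pos: [0.598, -0.2534, 0.0053]
tool_rot: [0.003, 0.992, 0.126, 0.005]
wrist_force: [0.8, 0.6, -0.3]
grip_width: 0.014
t 4.5 tcp [ 0.598  -0.2534  0.0053] yaw(tool x) 14.51 width 0.014 F [ 0.77  0.62 -0.31] M [ 0.06 -0.02 -0.09]
shift cm [ 0.09  0.07 -0.07] turn 0.018
```

```bash
python3 -m crank '[[0,0,0,0,-1],[0,0,0,0,-1]]'; python3 -c "
from h import *
im,d=env.get_image('wrist');im2,d2=env.get_image('side')
cv2.imwrite('pics/w2.png',np.hstack([im[:,:,::-1][60:420,60:500],cv2.resize(im2[:,:,::-1][230:410,200:400],(360,324))[:,:].copy() if 0 else cv2.resize(im2[:,:,::-1][230:410,220:400],(360,360))]))"
```

```text
t: 4.67
tcp_pos: [0.5985, -0.2537, 0.0067]
tool_rot: [0.004, 0.992, 0.126, 0.005]
wrist_force: [-0.1, 0.7, 1.3]
grip_width: 0.0004
```

View pics/w2.png

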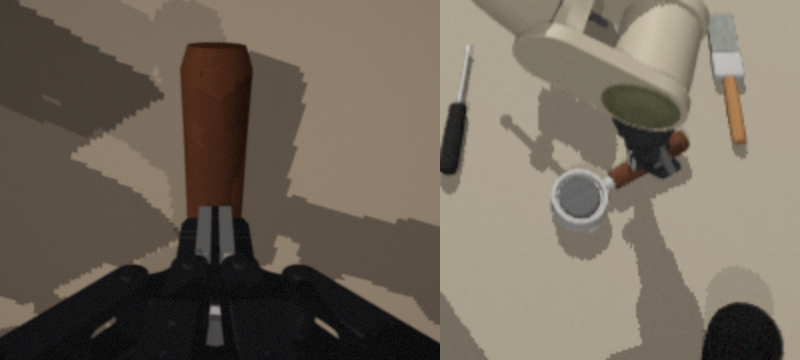

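The wrist view shows the fingers fully shut at about (215,235), in front of the handle at (215,130), so nothing is gripped. I'll check where the handle is now.

Run:
```python
from h import *
s,p,R=pose(); print(p.round(4), R.round(3).tolist())
for c in("side","wrist","scene"):
    im,d=env.get_image(c)
    L=env.regions_of(c,"portafilter")
    o=[]
    for n,h in(("head_middle",.015),("handle_grip",.0254)):
        for l in env.place_of(c,n)[:1]:
            a,dd=ray(c,l["location"]);o+=[n,round(l["p"],2),(a+dd*(h-a[2])/dd[2]).round(4)]
    print(c,o)
    if L:
        P=cloud(c,d,L[0]["mask"]);
        for x0 in np.arange(.47,.70,.02):
            Q=P[(P[:,0]>x0)&(P[:,0]<x0+.02)&(P[:,2]>.008)]
            if len(Q)>5:print(round(x0,2),len(Q),"y",np.percentile(Q[:,1],[3,97]).round(3),"z",np.percentile(Q[:,2],[5,50,97]).round(3))
    if c=="wrist":
        for rc in((280,275),(300,262),(300,288),(270,265),(200,275),(250,275)): 
            m=np.zeros(d.shape,bool);m[rc[0]-1:rc[0]+2,rc[1]-1:rc[1]+2]=1;q=cloud(c,d,m);print(rc,np.median(q,0).round(4) if len(q) else None)
```

```text
[ 0.5985 -0.2537  0.0065] [[0.968, 0.251, 0.012], [0.251, -0.968, -0.007], [0.01, 0.01, -1.0]]
side ['head_middle', 0.62, array([ 0.5156, -0.2779,  0.015 ]), 'handle_grip', 0.64, array([ 0.6269, -0.2516,  0.0254])]
0.61 166 y [0.413 0.45 ] z [0.015 0.06  0.104]
0.63 187 y [0.405 0.469] z [0.016 0.078 0.105]
0.65 163 y [0.407 0.463] z [0.018 0.079 0.104]
0.67 67 y [0.415 0.45 ] z [0.022 0.075 0.104]
wrist ['head_middle', 0.69, array([ 0.514 , -0.2736,  0.015 ]), 'handle_grip', 0.95, array([ 0.6281, -0.2468,  0.0254])]
0.51 124 y [-0.275 -0.267] z [0.027 0.028 0.029]
0.53 340 y [-0.273 -0.264] z [0.025 0.028 0.03 ]
0.55 30 y [-0.268 -0.264] z [0.028 0.029 0.03 ]
0.59 825 y [-0.264 -0.238] z [0.023 0.029 0.033]
0.61 2601 y [-0.26  -0.234] z [0.025 0.032 0.034]
0.63 3147 y [-0.255 -0.229] z [0.026 0.033 0.036]
0.65 3769 y [-0.251 -0.224] z [0.027 0.034 0.037]
0.67 384 y [-0.247 -0.231] z [0.014 0.029 0.035]
(280, 275) [ 0.6082 -0.2504  0.0485]
(300, 262) [ 0.607  -0.2458  0.0621]
(300, 288) [ 0.6091 -0.2547  0.062 ]
(270, 265) [ 0.6074 -0.2466  0.04  ]
(200, 275) [ 0.6358 -0.2434  0.035 ]
(250, 275) [ 0.614  -0.249   0.0333]
scene ['head_middle', 0.97, array([ 0.5155, -0.2781,  0.015 ]), 'handle_grip', 0.9, array([ 0.6274, -0.2449,  0.0254])]
0.47 11 y [-0.281 -0.259] z [0.023 0.028 0.032]
0.49 41 y [-0.278 -0.238] z [0.017 0.028 0.033]
0.51 56 y [-0.301 -0.236] z [0.012 0.026 0.031]
0.53 58 y [-0.271 -0.237] z [0.009 0.024 0.03 ]
0.55 22 y [-0.272 -0.248] z [0.01  0.023 0.029]
0.57 17 y [-0.255 -0.242] z [0.019 0.026 0.031]
0.59 24 y [-0.249 -0.236] z [0.013 0.025 0.031]
0.61 31 y [-0.253 -0.232] z [0.018 0.03  0.036]
0.63 38 y [-0.248 -0.226] z [0.018 0.032 0.038]
0.65 51 y [-0.243 -0.221] z [0.016 0.031 0.037]
0.67 19 y [-0.246 -0.223] z [0.011 0.021 0.034]
```

Run:
```python
from h import *
s,p,R=pose()
for c in("side","scene"):print(c,proj(c,p).round(1),proj(c,p+[0,0,.03]).round(1),proj(c,[.6275,-.247,.0254]).round(1))
im,d=env.get_image("side");iw,dw=env.get_image("wrist")
A=cv2.resize(im[270:350,270:370],None,fx=4,fy=4,interpolation=cv2.INTER_CUBIC)
B=cv2.resize(iw[220:340,205:345],(400,320),interpolation=cv2.INTER_CUBIC)
cv2.imwrite("pics/w3.png",np.hstack([A,B])[:,:,::-1])
```

```text
side [315.8 316.9] [310.9 317.8] [307.3 327.3]
scene [231.2 213.3] [224.5 212.4] [231.9 208.1]
```

View pics/w3.png

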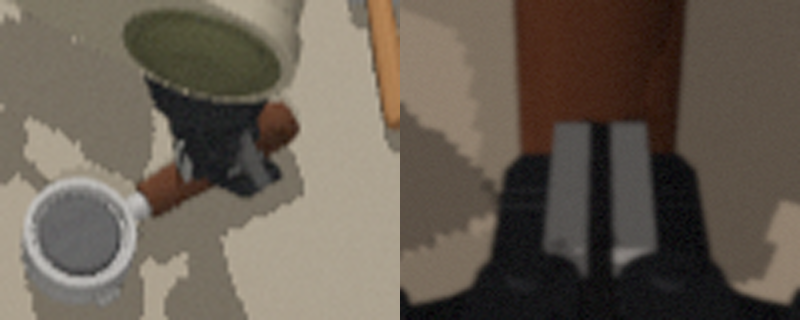

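The side crop shows the gripper over the handle. The wrist crop shows the pads looking shut, with strip ends at about (600,125). These two don't agree, so I'll test with a small lift.

```bash
python3 -m crank '[[0,0,-1,0,-1],[0,0,-1,0,-1],[0,0,-1,0,-1],[0,0,0,0,-1]]' 40
python3 - <<'E'
from h import *
go([.599,-.2538,.006],13.5)
im,d=env.get_image("side");iw,dw=env.get_image("wrist")
L=env.regions_of("wrist","portafilter")
if L:
    P=cloud("wrist",dw,L[0]["mask"])
    for x0 in np.arange(.47,.70,.03):
        Q=P[(P[:,0]>x0)&(P[:,0]<x0+.03)&(P[:,2]>.008)]
        if len(Q)>5:print(round(x0,2),len(Q),"y",np.percentile(Q[:,1],[3,97]).round(3),"z",np.percentile(Q[:,2],[5,50,97]).round(3))
A=cv2.resize(im[270:350,270:370],None,fx=4,fy=4,interpolation=cv2.INTER_CUBIC)
B=cv2.resize(iw[220:340,205:345],(400,320),interpolation=cv2.INTER_CUBIC)
cv2.imwrite("pics/w4.png",np.hstack([A,B])[:,:,::-1])
E
```

```text
t: 5.8
tcp_pos: [0.5974, -0.2533, 0.0387]
tool_rot: [0.004, 0.992, 0.126, 0.004]
wrist_force: [-0.4, -0.0, 0.6]
grip_width: -0.0001
t 5.8 tcp [ 0.5974 -0.2533  0.0387] yaw(tool x) 14.52 width -0.0001 F [-0.44 -0.01  0.59] M [ 0.   -0.01  0.01]
shift cm [0.12 0.06 3.27] turn 0.018
0.47 226 y [-0.285 -0.274] z [0.022 0.025 0.026]
0.5 300 y [-0.28 -0.27] z [0.025 0.026 0.027]
0.56 272 y [-0.267 -0.242] z [0.022 0.027 0.032]
0.59 2621 y [-0.263 -0.236] z [0.026 0.033 0.036]
0.62 3412 y [-0.256 -0.228] z [0.029 0.036 0.04 ]
0.65 2826 y [-0.251 -0.224] z [0.028 0.039 0.042]
```

View pics/w4.png

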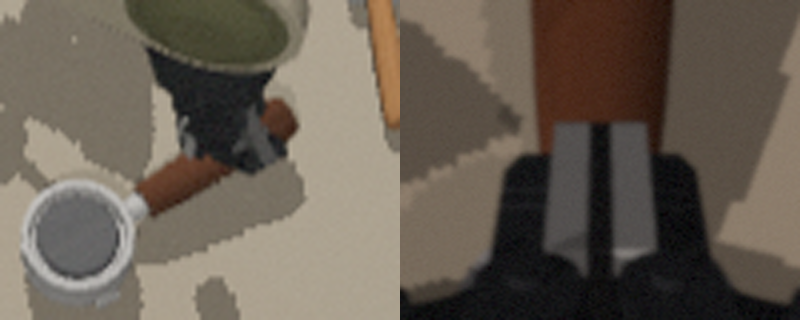

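Pads shut with the strip ends at the same image spot as before the lift, and the portafilter is still on the counter. So the real fingertips end about 3 cm above the reported TCP, and they had closed on top of the handle. I'll measure that offset.

Run:
```python
from h import *
s,p,R=pose();i=env.camera_info("wrist");T=np.array(i["pose"])
im,d=env.get_image("wrist")
print("cam in tool mm",((T[:3,3]-p)@R*1000).round(1), "K",np.round(i["K"][0],1))
for c in (265,290):
    for r in range(260,312,4):
        m=np.zeros(d.shape,bool);m[r,c-2:c+3]=1;q=cloud("wrist",d,m)
        if len(q):print(c,r,((np.median(q,0)-p)@R*1000).round(1),end=' | ')
    print()
m=np.zeros(d.shape,bool);m[:150,20:120]=1;m[100:200,430:550]=1
print("counter z pct",np.percentile(cloud("wrist",d,m)[:,2],[10,50,90]).round(4))
```

```text
cam in tool mm [  84.7   -0.3 -168.8] K [371.9   0.  274.6]
265 260 [-3.4 -5.5  2.9] | 265 264 [-6.3 -5.6  3.8] | 265 268 [ 10.8  -4.5 -32.1] | 265 272 [ 10.9  -4.4 -35.1] | 265 276 [ 10.9  -4.3 -38.6] | 265 280 [ 10.8  -4.3 -41.6] | 265 284 [ 10.8  -4.2 -44.8] | 265 288 [ 10.6  -4.  -47.4] | 265 292 [ 10.5  -4.2 -50. ] | 265 296 [ 10.9  -3.9 -52.9] | 265 300 [ 10.7  -3.9 -55.4] | 265 304 [ 10.5  -3.9 -57.6] | 265 308 [ 10.5  -3.8 -60. ] | 
290 260 [-4.6  7.2  4.5] | 290 264 [-6.9  7.4  5. ] | 290 268 [ 10.3   5.6 -31.4] | 290 272 [ 10.1   5.5 -34.2] | 290 276 [ 10.6   5.3 -38.3] | 290 280 [ 10.7   5.4 -41.6] | 290 284 [ 10.3   5.3 -44. ] | 290 288 [ 10.7   5.4 -47.4] | 290 292 [ 10.8   5.1 -50.4] | 290 296 [ 10.4   5.1 -52.3] | 290 300 [ 10.7   5.  -55.4] | 290 304 [ 10.7   4.7 -57.7] | 290 308 [ 10.4   4.5 -60. ] | 
counter z pct [-0.0018 -0.0009 -0.    ]
```

```bash
sed -i 's/^    print("shift cm",np.round((np.asarray(target)-p)@R/    p=p-.030*R[:,2]; print("TIP",p.round(4)); print("shift cm",np.round((np.asarray(target)-p)@R/' h.py
python3 -m crank '[[0,0,0,0,1],[0,0,0,0,1],[0,0,0,0,1],[0,0,0,0,1],[0,0,0,0,1],[0,0,0,0,1],[0,0,0,0,1]]' 20 >/dev/null; python3 -m crank '[[0.1,0,2,0.015,1],[0,0,2,0,1],[0,0,1,0,1]]';  python3 -c "
from h import *
go([.599,-.252,.006],13.5)"
```

```text
t: 6.83
tcp_pos: [0.5985, -0.253, -0.0146]
tool_rot: [0.003, 0.993, 0.119, 0.004]
wrist_force: [-1.2, -0.1, -0.1]
grip_width: 0.0858
t 6.83 tcp [ 0.5985 -0.253  -0.0146] yaw(tool x) 13.62 width 0.0858 F [-1.17 -0.11 -0.14] M [0.01 0.03 0.02]
TIP [ 0.5982 -0.2529  0.0154]
shift cm [ 0.09 -0.07  0.94] turn 0.002
```

The reported TCP is below the counter with no contact force, which confirms the 30 mm offset. I'll close now.

```bash
python3 -m crank '[[0,0,0.8,0,1],[0,0,0,0,-1],[0,0,0,0,-1],[0,0,0,0,-1],[0,0,0,0,-1],[0,0,0,0,-1],[0,0,0,0,-1],[0,0,0,0,-1],[0,0,0,0,-1]]' 20; python3 -c "
from h import *
go([.599,-.252,.006],13.5)"
```

```text
t: 7.58
tcp_pos: [0.5985, -0.2533, -0.0224]
tool_rot: [0.003, 0.993, 0.119, 0.004]
wrist_force: [0.3, 0.0, -2.5]
grip_width: 0.0249
t 7.58 tcp [ 0.5985 -0.2533 -0.0224] yaw(tool x) 13.64 width 0.0249 F [ 0.27  0.04 -2.45] M [-0.01 -0.    0.08]
TIP [ 0.5982 -0.2531  0.0076]
shift cm [ 0.1  -0.09  0.16] turn 0.002
```

```bash
python3 -m crank '[[-0.24,0,-1.03,0,-1],[-0.33,0,-1,0,-1],[-0.42,0,-0.97,0,-1],[-0.5,0,-0.93,0,-1],[-0.58,0,-0.89,0,-1],[-0.65,0,-0.83,0,-1],[0,0,0,0,-1]]' 20
cat >> h.py <<'E'
def pf(cams=("side","scene"),save=None):
    "pitch of portafilter from points head_middle/handle_grip, two views"
    pts={}
    for c in cams:
        im,d=env.get_image(c)
        if save: cv2.imwrite(f"pics/{save}_{c}.png",im[:,:,::-1])
        for n in("head_middle","handle_grip"):
            L=env.place_of(c,n)
            if L: pts.setdefault(n,[]).append(ray(c,L[0]["location"])); print(c,n,round(L[0]["p"],2),np.round(L[0]["location"]),end="; ")
    print()
    P={n:tri(v) for n,v in pts.items() if len(v)>1}
    for n in P: print(n,P[n][0].round(4),"res",np.round(P[n][1][0],4),"vice",((P[n][0]-SEAT)@VR*1000).round(1))
    if len(P)==2:
        v=P["handle_grip"][0]-P["head_middle"][0]; print("len",np.linalg.norm(v).round(4),"pitch pf",(np.degrees(np.arctan2(v[2],np.hypot(v[0],v[1])))-5.3).round(1),"yaw",np.degrees(np.arctan2(v[1],v[0])).round(1))
    return P
E
python3 -c "
from h import *
go([.599,-.252,.006],13.5); pf(save='a')"
```

```text
t: 8.17
tcp_pos: [0.5684, -0.26, 0.0406]
tool_rot: [0.003, 0.993, 0.119, 0.004]
wrist_force: [0.9, -0.3, -3.5]
grip_width: 0.0252
t 8.17 tcp [ 0.5684 -0.26    0.0406] yaw(tool x) 13.63 width 0.0252 F [ 0.89 -0.33 -3.46] M [ 0.04 -0.02 -0.  ]
TIP [ 0.5681 -0.2598  0.0706]
shift cm [ 3.14 -0.08  6.48] turn 0.002
side head_middle 0.75 [330. 283.]; side handle_grip 0.98 [302. 318.]; scene head_middle 0.74 [211. 223.]; scene handle_grip 0.52 [210. 215.]; 
head_middle [ 0.5066 -0.2794  0.0304] res 0.0092 vice [ -69.7 -351.5 -115.2]
handle_grip [ 0.5898 -0.2495  0.0919] res 0.0071 vice [  23.  -299.4  -97.6]
len 0.1077 pitch pf 29.6 yaw 19.8
```

Pitch is about 30° and the pivot worked. I'll clamp harder, lift and turn toward the vice yaw.

```bash
python3 -m crank '[[0,0,0,0,-1],[0,0,0,0,-1],[0,0,-1,0,-1],[0,0,-3,0,-1],[0,0,-4,0,-1],[0,0,-4,0,-1],[0,0,-4,0,-1],[0,0,-4,0,-1],[0,0,-3,0,-1],[0,0,0,0,-1]]' 100; python3 -m crank '[[0,0,0,0.1,-1],[0,0,0,0.1,-1],[0,0,0,0.1,-1],[0,0,0,0.1,-1],[0,0,0,0.1,-1],[0,0,0,0,-1]]';python3 -c "
from h import *
def T(x,z): return SEAT+VR@np.array([x,0,z])/1000-[0,0,.019]
print('pre',T(174,32),'seat',T(119,25))
P=pf(save='b');go(T(174,32),-16.3)
s,p,R=pose();tip=p-.03*R[:,2]
for n in P: print(n,'rel tip in tool mm',((P[n][0]-tip)@R*1000).round(1))"
```

```text
t: 9.3
tcp_pos: [0.5649, -0.2556, 0.2742]
tool_rot: [-0.005, 0.993, 0.119, -0.005]
wrist_force: [0.8, -0.1, -3.2]
grip_width: 0.0232
t: 9.8
tcp_pos: [0.5623, -0.2539, 0.272]
tool_rot: [-0.005, 0.99, -0.142, -0.01]
wrist_force: [-0.4, 0.1, -3.9]
grip_width: 0.023
pre [0.73717466 0.01939744 0.26071281] seat [0.69481711 0.03178366 0.22715064]
side head_middle 0.63 [266. 279.]; side handle_grip 0.71 [254. 326.]; scene head_middle 0.66 [156. 228.]; scene handle_grip 0.56 [146. 204.]; 
head_middle [ 0.5049 -0.2345  0.2719] res 0.0038 vice [  38.7 -308.9  101.1]
handle_grip [ 0.5846 -0.2616  0.328 ] res 0.0018 vice [ 139.6 -312.5  107.6]
len 0.1011 pitch pf 28.4 yaw -18.8
t 10.1 tcp [ 0.5628 -0.2542  0.273 ] yaw(tool x) -15.96 width 0.023 F [ 0.22 -0.23 -3.33] M [-0.06 -0.2   0.02]
TIP [ 0.5633 -0.2546  0.3029]
shift cm [  9.26 -31.1    4.25] turn 0.006
head_middle rel tip in tool mm [-61.1  -3.   32.2]
handle_grip rel tip in tool mm [ 21.9   0.7 -25.5]
```

```bash
python3 -m crank '[[3.1,0,0,0.006,-1],[3.1,0,0,0,-1],[3,-1,0,0,-1],[0,-3.5,0,0,-1],[0,-4,0,0,-1],[0,-4,0,0,-1],[0,-4,0,0,-1],[0,-4,0,0,-1],[0,-3.5,0,0,-1],[0,-3,0,0,-1]]';python3 -c "
from h import *
go([.7372,.0194,.2607],-16.3)"
```

```text
t: 10.93
tcp_pos: [0.7309, -0.0189, 0.2648]
tool_rot: [-0.005, 0.99, -0.143, -0.014]
wrist_force: [0.2, -0.5, -4.6]
grip_width: 0.0228
t 10.93 tcp [ 0.7309 -0.0189  0.2648] yaw(tool x) -16.41 width 0.0228 F [ 0.19 -0.52 -4.58] M [-0.12 -0.27 -0.02]
TIP [ 0.7317 -0.0193  0.2948]
shift cm [-0.46 -3.85  3.44] turn -0.002
```

```bash
python3 -m crank '[[0,-2,0.5,0,-1],[0,-1.7,0.5,0,-1],[0,0,0,0,-1]]';python3 - <<'E'
from h import *
go([.7372,.0194,.2607],-16.3)
P=pf(save='c')
s,p,R=pose();tip=p-.03*R[:,2]
for n in P: print(n,'rel tip in tool mm',((P[n][0]-tip)@R*1000).round(1))
for c in("side","scene"):
    L=env.regions_of(c,"portafilter"); im,d=env.get_image(c)
    if L:
        V=(cloud(c,d,L[0]["mask"])-SEAT)@VR*1000; V=V[(V[:,0]>0)&(V[:,0]<300)&(abs(V[:,1])<80)]
        np.save(f"pics/pfc_{c}.npy",V)
        print(c,len(V),"pct",np.percentile(V,[2,50,98],axis=0).round(1).tolist())
        for x0 in range(20,280,20):
            Q=V[(V[:,0]>x0)&(V[:,0]<x0+20)]
            if len(Q)>4: print(x0,len(Q),"y",np.percentile(Q[:,1],[5,95]).round(1),"z",np.percentile(Q[:,2],[5,50,95]).round(1))
a=cv2.imread("pics/c_side.png")[90:290,200:400];b=cv2.imread("pics/c_scene.png")[110:310,190:390]
cv2.imwrite("pics/c.png",np.hstack([cv2.resize(k,(400,400),interpolation=cv2.INTER_CUBIC) for k in(a,b)]))
E
```

```text
t: 11.18
tcp_pos: [0.7423, 0.0269, 0.2536]
tool_rot: [-0.006, 0.991, -0.137, -0.015]
wrist_force: [-0.3, -0.1, -5.2]
grip_width: 0.0232
t 11.18 tcp [0.7423 0.0269 0.2536] yaw(tool x) -15.69 width 0.0232 F [-0.33 -0.08 -5.22] M [-0.09 -0.27  0.07]
TIP [0.7432 0.0264 0.2836]
shift cm [-0.31  0.86  2.29] turn 0.011
side head_middle 0.87 [162. 312.]; side handle_grip 0.92 [148. 356.]; scene head_middle 0.56 [213. 261.]; scene handle_grip 0.57 [209. 232.]; 
head_middle [0.6739 0.0385 0.2581] res 0.0054 vice [106.    0.6  46.3]
handle_grip [0.7672 0.0113 0.3123] res 0.0029 vice [217.3   0.7  44.7]
len 0.1113 pitch pf 23.9 yaw -16.2
head_middle rel tip in tool mm [-70.2   2.3  29.5]
handle_grip rel tip in tool mm [ 25.4   2.2 -27.4]
side 855 pct [[76.8, -33.7, 32.9], [123.5, -4.7, 51.6], [260.1, 35.0, 66.0]]
60 35 y [-12.6  23.2] z [47.7 52.7 55.7]
80 161 y [-29.5  33.2] z [35.6 51.3 54.5]
100 199 y [-31.5  35.3] z [33.9 50.7 53.9]
120 167 y [-26.3  28.1] z [33.1 49.7 54.5]
140 50 y [-7.6  5.4] z [40.2 48.1 53.1]
160 62 y [-8.   7.3] z [43.1 53.2 56.8]
180 6 y [ 0.2 11.3] z [54.7 56.9 57.3]
220 62 y [-60.8   6.9] z [ 46.5  59.5 102. ]
240 95 y [-52.6   8.3] z [ 51.1  61.7 109.2]
260 18 y [-8.8  6.5] z [54.3 59.6 63.8]
scene 714 pct [[72.7, -24.5, 22.6], [134.9, 15.0, 47.7], [262.7, 40.3, 61.4]]
60 28 y [-14.6  19.2] z [47.4 50.5 52.6]
80 83 y [-24.5  38.4] z [29.9 49.3 52.1]
100 122 y [-25.   41.6] z [24.8 45.9 51.3]
120 168 y [-7.1 33.2] z [24.2 40.  51.6]
140 30 y [ 5.1 15.9] z [34.1 44.  51. ]
160 16 y [ 9.4 17. ] z [37.2 45.9 51.3]
200 56 y [ 7.1 17.7] z [36.3 49.4 58.5]
220 67 y [ 6.4 18.8] z [37.  51.5 60.8]
240 84 y [ 6.9 18.5] z [38.8 52.3 62.6]
260 49 y [-2.8 15.2] z [41.8 51.1 59.2]
```

View pics/c.png

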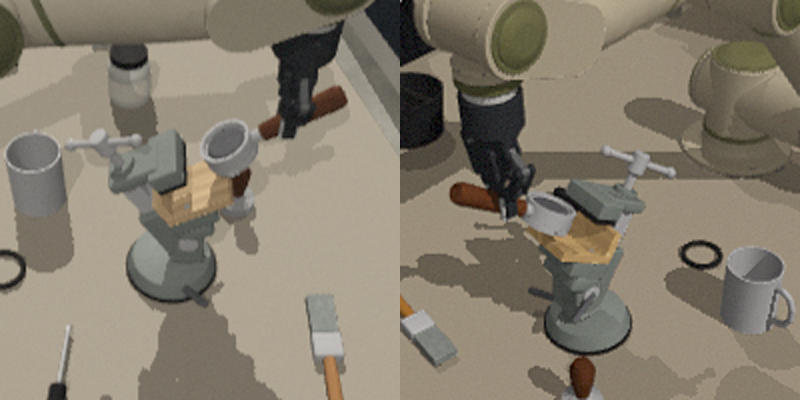

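Both crops show the head tilted parallel to the board, just up-slope of the jaw mouth. It's at (230,145) in the side crop and (550,212) in the scene crop, with the handle out of the open end. I'll check the lateral centring against the board in the same camera.

Run:
```python
from h import *
for c in("side","scene","wrist"):
    im,d=env.get_image(c)
    V=(cloud(c,d)-SEAT)@VR*1000
    B=V[(abs(V[:,2])<4)&(V[:,0]>30)&(V[:,0]<95)&(abs(V[:,1])<60)]
    if len(B)>20: print(c,"board",len(B),np.percentile(B,[2,50,98],axis=0).round(1).tolist())
    J=V[(abs(V[:,2]-77.7)<3)&(V[:,0]>0)&(V[:,0]<60)&(abs(V[:,1])<60)]
    if len(J)>20: print(c,"jaw",len(J),np.percentile(J,[2,50,98],axis=0).round(1).tolist())
    H=V[(V[:,2]>46)&(V[:,2]<58)&(V[:,0]>60)&(V[:,0]<145)&(abs(V[:,1])<60)]
    if len(H)>20: print(c,"headtop",len(H),np.percentile(H,[2,50,98],axis=0).round(1).tolist(),cv2.minEnclosingCircle(H[:,:2].astype(np.float32)))
```

```text
side board 356 [[30.9, -41.9, -2.7], [52.4, -13.2, 1.2], [83.3, 38.8, 3.7]]
side jaw 261 [[5.9, -38.9, 75.0], [31.0, -6.2, 78.5], [46.6, 37.9, 80.4]]
side headtop 449 [[74.3, -29.9, 46.8], [106.6, 3.3, 51.3], [139.4, 35.5, 55.8]] ((107.52981567382812, 4.690617561340332), 37.17995834350586)
scene board 144 [[32.7, -21.3, -3.8], [61.1, 16.8, -0.9], [82.8, 42.4, 0.4]]
scene jaw 125 [[3.1, -34.1, 75.2], [24.0, 6.5, 76.9], [45.0, 39.6, 80.5]]
scene headtop 212 [[71.9, -27.0, 46.4], [104.7, 6.0, 49.5], [138.3, 39.6, 52.6]] ((105.24068450927734, 5.194615364074707), 38.8470458984375)
wrist headtop 3053 [[72.3, -17.2, 46.7], [107.6, 3.9, 49.9], [138.3, 25.7, 52.6]] ((103.88008880615234, 3.5877532958984375), 36.01859664916992)
```

```bash
python3 -m crank '[[-0.5,0.2,0.8,0.01,-1],[-0.5,0.2,0.7,0,-1],[0,0,0.7,0,-1],[0,0,0,0,-1]]'
cat >> h.py <<'E'
def head(cams=("side","scene","wrist"),lo=20,hi=62,x0=30,x1=145):
    "head's top face, in vice mm: circle centre, plane height at centre, slope"
    for c in cams:
        im,d=env.get_image(c); L=env.regions_of(c,"portafilter")
        V=(cloud(c,d,L[0]["mask"] if L else None)-SEAT)@VR*1000
        H=V[(V[:,2]>lo)&(V[:,2]<hi)&(V[:,0]>x0)&(V[:,0]<x1)&(abs(V[:,1])<45)]
        if len(H)<30: print(c,"few");continue
        top=np.percentile(H[:,2],90); H=H[abs(H[:,2]-top)<6]
        A=np.c_[H[:,:2]-H[:,:2].mean(0),np.ones(len(H))]
        k=np.linalg.lstsq(A,H[:,2],rcond=None)[0]
        k2=abs(A@k-H[:,2])<2; k=np.linalg.lstsq(A[k2],H[k2,2],rcond=None)[0]
        print(c,len(H),"x",np.percentile(H[:,0],[1,99]).round(1),"y",np.percentile(H[:,1],[1,99]).round(1),"circ",np.round(cv2.minEnclosingCircle(H[:,:2].astype(np.float32))[0],1),"topz",k[2].round(1),"slope deg x,y",np.degrees(k[:2]).round(1))
E
python3 -c "
from h import *
go([.6948,.0318,.2272],-16.3);head()"
```

```text
t: 12.17
tcp_pos: [0.7306, 0.0213, 0.2329]
tool_rot: [-0.005, 0.989, -0.145, -0.013]
wrist_force: [0.3, 0.6, -4.8]
grip_width: 0.0228
t 12.17 tcp [0.7306 0.0213 0.2329] yaw(tool x) -16.65 width 0.0228 F [ 0.33  0.64 -4.84] M [-0.06 -0.18  0.05]
TIP [0.7314 0.0209 0.2629]
shift cm [-3.72  0.03  3.67] turn -0.006
side 425 x [ 52.8 143.3] y [-33.5  34.1] circ [98.1  1.8] topz 37.6 slope deg x,y [-0.1 -1. ]
scene 228 x [ 51.  143.3] y [-31.5  36.1] circ [97.6  2.1] topz 36.2 slope deg x,y [-0.7 -1.3]
wrist 3256 x [ 52.5 143.6] y [-21.2  23.6] circ [97.5  1.7] topz 37.1 slope deg x,y [ 0.3 -1.1]
```

```bash
python3 -m crank '[[-0.8,0,0.5,0,-1],[-0.8,0,0.5,0,-1],[-0.8,0,0.5,0,-1],[-0.8,0,0.5,0,-1],[0,0,0,0,-1]]';python3 -c "
from h import *
go([.6948,.0318,.2272],-16.3);head(x0=-5,x1=110)"
```

```text
t: 12.88
tcp_pos: [0.7005, 0.0308, 0.2157]
tool_rot: [-0.005, 0.989, -0.145, -0.01]
wrist_force: [0.3, 0.5, -4.8]
grip_width: 0.0228
t 12.88 tcp [0.7005 0.0308 0.2157] yaw(tool x) -16.65 width 0.0228 F [ 0.32  0.55 -4.84] M [-0.11 -0.21 -0.01]
TIP [0.701  0.0304 0.2457]
shift cm [-0.6   0.06  1.86] turn -0.006
side 287 x [ 40.7 108.3] y [-32.9  35.2] circ [67.4 -0.4] topz 38.0 slope deg x,y [ 1.3 -0.7]
scene 186 x [ 22.2 108.3] y [-29.9  36.9] circ [64.5  3.6] topz 35.2 slope deg x,y [-0.1 -1.1]
wrist 3217 x [ 17.6 108.2] y [-21.   23.8] circ [54.   8.3] topz 35.9 slope deg x,y [ 0.7 -1. ]
```

```bash
python3 -m crank '[[-0.6,0,0.45,0,-1],[-0.6,0,0.45,0,-1],[0,0,0,0,-1]]';python3 -c "
from h import *
go([.6948,.0318,.2272],-16.3);head(x0=-5,x1=90,cams=('scene','side'))"
```

```text
t: 13.43
tcp_pos: [0.692, 0.0327, 0.2078]
tool_rot: [-0.005, 0.989, -0.146, -0.007]
wrist_force: [0.1, -0.9, -4.6]
grip_width: 0.0231
t 13.43 tcp [0.692  0.0327 0.2078] yaw(tool x) -16.74 width 0.0231 F [ 0.13 -0.85 -4.6 ] M [-0.11 -0.19  0.  ]
TIP [0.6924 0.0324 0.2378]
shift cm [ 0.26 -0.    1.06] turn -0.008
scene 158 x [10.6 88.4] y [-30.2  36.2] circ [47.7  1.4] topz 32.8 slope deg x,y [ 0.2 -0.5]
side 188 x [24.1 89. ] y [-33.6  32.6] circ [51.3 -5. ] topz 35.9 slope deg x,y [ 0.8 -1.5]
```

```bash
python3 -m crank '[[-0.1,0,0.3,0,-1],[-0.1,0,0.3,0,-1],[0,0,0,0,-1]]' 40;python3 -c "
from h import *
go([.6948,.0318,.2272],-16.3);head(x0=-5,x1=90,cams=('scene','side'));P=pf()"
```

```text
t: 13.88
tcp_pos: [0.6943, 0.0319, 0.2055]
tool_rot: [-0.005, 0.989, -0.146, -0.0]
wrist_force: [-0.1, -0.2, -5.6]
grip_width: 0.023
t 13.88 tcp [0.6943 0.0319 0.2055] yaw(tool x) -16.8 width 0.023 F [-0.05 -0.19 -5.62] M [-0.05 -0.1   0.06]
TIP [0.6943 0.0316 0.2355]
shift cm [ 0.05 -0.03  0.83] turn -0.009
scene 176 x [ 5.6 88.1] y [-31.3  35.8] circ [46.8 -0.3] topz 29.1 slope deg x,y [ 1.2 -1.2]
side 205 x [24.3 88.1] y [-34.   30.2] circ [50.9 -4.7] topz 31.3 slope deg x,y [ 0.9 -2.1]
side head_middle 0.69 [179. 293.]; side handle_grip 0.73 [161. 331.]; scene head_middle 0.63 [227. 277.]; scene handle_grip 0.85 [218. 249.]; 
head_middle [0.6301 0.0554 0.1899] res 0.0032 vice [31.3  4.5 10.7]
handle_grip [0.7177 0.0278 0.2633] res 0.0015 vice [147.6   2.6  28.3]
len 0.1176 pitch pf 33.3 yaw -17.5
```

```bash
python3 -m crank '[[-0.3,0,0.3,0,-1],[-0.3,0,0.3,0,-1],[-0.3,0,0.3,0,-1],[0,0,0,0,-1]]' 20;python3 -c "
from h import *
go([.6948,.0318,.2272],-16.3);head(x0=-5,x1=90,cams=('scene','side'));P=pf()"
```

```text
t: 14.72
tcp_pos: [0.6952, 0.0313, 0.2059]
tool_rot: [-0.004, 0.989, -0.147, 0.018]
wrist_force: [-2.2, 0.6, -3.3]
grip_width: 0.0229
t 14.72 tcp [0.6952 0.0313 0.2059] yaw(tool x) -16.97 width 0.0229 F [-2.17  0.57 -3.34] M [0.13 0.44 0.08]
TIP [0.6941 0.0312 0.2358]
shift cm [ 0.02 -0.07  0.87] turn -0.012
scene 181 x [ 5.1 88.7] y [-30.7  35.9] circ [46.2  3.9] topz 28.2 slope deg x,y [ 1.3 -1.4]
side 218 x [20.5 87.4] y [-33.6  34.7] circ [49.2 -3. ] topz 30.9 slope deg x,y [ 1.8 -1. ]
side head_middle 0.61 [178. 294.]; side handle_grip 0.79 [162. 333.]; scene head_middle 0.69 [223. 275.]; scene handle_grip 0.94 [215. 249.]; 
head_middle [0.629  0.0481 0.2014] res 0.0029 vice [37.9 -2.8 20.1]
handle_grip [0.7174 0.0221 0.2666] res 0.003 vice [150.4  -3.   30.5]
len 0.1129 pitch pf 30.0 yaw -16.4
```

```bash
python3 -c "
from h import *
s,p,R=pose();print(np.round(s['joint_positions'],3),np.round(s['tau'],2),R.round(3).tolist())"; python3 -m crank '[[0,0,0,0,-1],[0,0,0,0,-1],[0,0,0,0,-1]]' 20
```

```text
[-0.128  0.633  0.857  0.008  1.617  1.739] [ 7.200e-01 -5.853e+01 -2.344e+01  8.000e-02  3.500e-01  2.000e-02] [[0.956, -0.291, 0.035], [-0.292, -0.957, 0.003], [0.032, -0.013, -0.999]]
t: 15.47
tcp_pos: [0.6951, 0.0313, 0.2047]
tool_rot: [-0.004, 0.989, -0.147, 0.017]
wrist_force: [1.4, -1.2, 2.3]
grip_width: 0.0228
```

Forces now show the head loaded against the board and ledge. Time to release.

```bash
python3 -m crank '[[0,0,0,0,1],[0,0,0,0,1],[0,0,0,0,1],[0,0,0,0,1],[0,0,0,0,1],[0,0,0,0,1]]' 20;python3 - <<'E'
from h import *
go([.6948,.0318,.2272],-16.3);head(x0=-5,x1=90);P=pf(save='d')
a=cv2.imread("pics/d_side.png")[90:290,200:400];b=cv2.imread("pics/d_scene.png")[110:310,190:390]
cv2.imwrite("pics/d.png",np.hstack([cv2.resize(k,(400,400),interpolation=cv2.INTER_CUBIC) for k in(a,b)]))
E
```

```text
t: 15.97
tcp_pos: [0.6938, 0.032, 0.2034]
tool_rot: [-0.004, 0.989, -0.147, 0.015]
wrist_force: [-0.4, -0.1, 1.1]
grip_width: 0.0854
t 15.97 tcp [0.6938 0.032  0.2034] yaw(tool x) -16.92 width 0.0854 F [-0.44 -0.09  1.09] M [ 0.01 -0.03  0.04]
TIP [0.6929 0.0319 0.2334]
shift cm [ 0.17 -0.04  0.62] turn -0.011
side 235 x [17.1 88.4] y [-33.6  33.7] circ [49.2 -5.7] topz 29.3 slope deg x,y [ 0.6 -0.5]
scene 136 x [ 3.5 67.6] y [-24.2  36.8] circ [33.7  5.2] topz 27.0 slope deg x,y [-0.1  0.8]
wrist 5379 x [ 0.6 87.5] y [-31.8  33.6] circ [38.3  0.8] topz 27.8 slope deg x,y [-0.1  0.1]
side head_middle 0.62 [178. 294.]; side handle_grip 0.89 [162. 331.]; scene head_middle 0.98 [226. 277.]; scene handle_grip 0.97 [218. 248.]; 
head_middle [0.6319 0.0562 0.1948] res 0.002 vice [35.1  5.8 14.2]
handle_grip [0.7184 0.0248 0.2623] res 0.0022 vice [ 1.484e+02 -1.000e-01  2.670e+01]
len 0.1141 pitch pf 31.0 yaw -20.0
```

View pics/d.png

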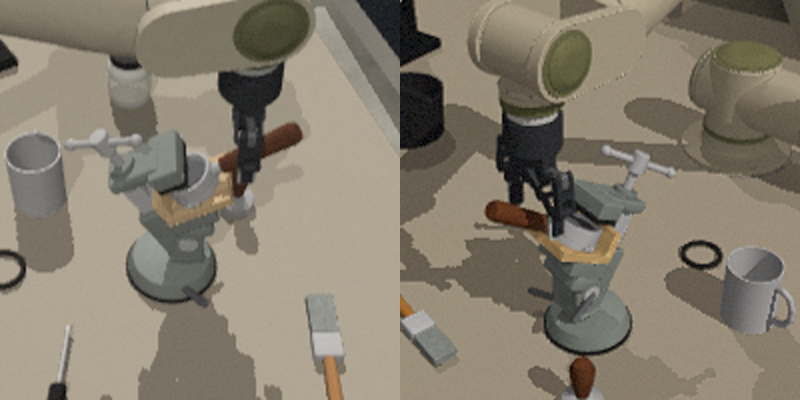

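The head is seated and released. Side crop: head at (195,180) under the jaw with the handle out to (295,135); scene crop: head at (575,230). The wrist cloud puts the head's front edge at x≈0.6 mm, y≈+1 mm, slope about 0°. Now I'll rise and measure the bar.

```bash
python3 -m crank '[[0,0,-2,0,1],[0,0,-3,0,1],[0,0,-3,0,1],[0,0,-3,0,1],[0,0,-2,0,1],[0,0,0,0,-1],[0,0,0,0,-1],[0,0,0,0,-1]]' 40
cat >> h.py <<'E'
def bar(cams=("scene","side"),opening=None):
    "bar angle mod pi (0 along vice y, clockwise), hub height"
    s,p,R=pose(); tip=p-.03*R[:,2]
    for c in cams:
        im,d=env.get_image(c); V=(cloud(c,d)-SEAT)@VR*1000
        r=np.hypot(V[:,0]+30,V[:,1])
        W=SEAT+V/1000@VR.T; far=np.hypot(*( (W-tip)@R[:,:2]).T)>.045
        B=V[(V[:,2]>108)&(V[:,2]<146)&(r<68)&(r>20)&(far|(W[:,2]<tip[2]-.004))]
        J=V[(abs(V[:,1])<38)&(V[:,0]>2)&(V[:,0]<44)&(V[:,2]>55)&(V[:,2]<84)&far]
        o="" if len(J)<20 else f"jaw back z {np.median(J[:,2]):.1f} -> opening {np.median(J[:,2])-34:.1f}"
        if len(B)<15: print(c,"bar pts",len(B),o);continue
        q=B[:,:2]-np.median(B[:,:2],0)*0-[-30,0]; q=q-q.mean(0)*0.5*0
        m=q.mean(0); v=np.linalg.svd(q-m,full_matrices=False)[2][0]
        print(c,len(B),"theta deg mod180",(np.degrees(np.arctan2(v[0],v[1]))%180).round(1),"mid",m.round(1),"along",np.percentile((q)@v,[1,99]).round(0),"zmed",np.median(B[:,2]).round(1),o)
E
python3 -c "
from h import *
go([.6948,.0318,.34],-16.3);bar();bar();head(x0=-5,x1=67,cams=('side','scene'))
for n in('bar_hub','bar_end'):
  for c in('scene','side'):
    L=env.place_of(c,n);print(n,c,[(round(l['p'],2),np.round(l['location'],1).tolist()) for l in L])
"
```

```text
t: 17.23
tcp_pos: [0.6889, 0.0315, 0.3366]
tool_rot: [-0.004, 0.989, -0.147, 0.012]
wrist_force: [-0.0, -0.2, -0.0]
grip_width: 0.0517
t 17.23 tcp [0.6889 0.0315 0.3366] yaw(tool x) -16.93 width 0.0517 F [-0.04 -0.22 -0.05] M [-0.06  0.01  0.05]
TIP [0.6882 0.0314 0.3666]
shift cm [ 0.56 -0.2   2.68] turn -0.011
scene 106 theta deg mod180 112.7 mid [4.2 2.2] along [-61.  59.] zmed 132.0 jaw back z 76.3 -> opening 42.3
side 121 theta deg mod180 112.6 mid [ 7.2 -4.1] along [-64.  56.] zmed 136.3 jaw back z 79.3 -> opening 45.3
scene 107 theta deg mod180 112.9 mid [4.8 2.5] along [-60.  58.] zmed 132.1 jaw back z 76.2 -> opening 42.2
side 121 theta deg mod180 112.7 mid [ 6.9 -4.1] along [-63.  55.] zmed 136.4 jaw back z 79.3 -> opening 45.3
side 189 x [19.9 65.9] y [-33.8  33. ] circ [37.6  0.1] topz 29.2 slope deg x,y [ 0.8 -0.7]
scene 82 x [ 8.  46.5] y [-37.1  42.4] circ [25.5  0.9] topz 58.1 slope deg x,y [0.1 0.1]
bar_hub scene [(0.55, [188.3, 306.6])]
bar_hub side [(0.71, [223.7, 202.1]), (0.62, [160.2, 249.6])]
bar_end scene [(0.79, [186.8, 294.1]), (0.71, [219.4, 281.0])]
bar_end side [(0.82, [161.0, 271.0])]
```

```bash
cat >> h.py <<'E'
def ctip(phi,theta,Rr=42,below=.014):
    "TIP for tool phase phi (deg) with the bar at joint angle theta (deg)"
    z=46-8*theta/360+88; f=np.radians(phi)
    return SEAT+VR@np.array([-30+Rr*np.sin(f),Rr*np.cos(f),z])/1000-[0,0,below]
def rows(pts):
    s,p,R=pose(); q=p-.03*R[:,2]
    f=-((q-SEAT)@VR*1000+[30,0,0]); f=-f
    print("t",round(s["t"],2),"F",np.round(s["wrist_force"],1),"TIP",q.round(4),"phase now",(np.degrees(np.arctan2(f[0]+.5*14,f[1]))%360).round(1),"rad",np.hypot(f[0]+7,f[1]).round(1))
    for P in pts:
        print(((P-q)@R*100).round(2).tolist()); q=P
E
python3 -c "
from h import *
a=ctip(62,112.7);rows([a+[0,0,.06],a])"
```

```text
t 17.83 F [-0.8  0.  -0.3] TIP [0.6882 0.0314 0.3669] phase now 90.6 rad 211.0
[-14.5, -2.0, 3.54]
[-0.14, 0.07, 6.0]
```

```bash
python3 -m crank '[[-3.6,-0.5,0,0,-1],[-3.6,-0.5,0,0,-1],[-3.6,-0.5,0,0,-1],[-3.6,-0.5,0,0,-1],[0,0,1.8,0.01,-1],[0,0,1.7,0,-1],[0,0,0,0,-1]]'; python3 -c "
from h import *
a=ctip(62,112.7);rows([a+[0,0,.03],a])"
```

```text
t: 18.42
tcp_pos: [0.5524, 0.0946, 0.2946]
tool_rot: [-0.004, 0.988, -0.153, 0.012]
wrist_force: [0.5, 0.6, -0.1]
grip_width: 0.0
t 18.42 F [ 0.5  0.6 -0.1] TIP [0.5517 0.0945 0.3246] phase now 71.8 rad 64.2
[0.42, 0.05, 2.63]
[-0.07, 0.04, 3.0]
```

```bash
python3 -m crank '[[0.35,0.1,2.6,0,-1],[0,0,1.5,0,-1],[0,0,1.3,0,-1],[0,0,0,0,-1]]'; python3 -c "
from h import *
L=[ctip(f,max(112.7,f+28)) for f in range(76,76+9*18,18)];rows([ctip(62,112.7)]+L)"
```

```text
t: 18.75
tcp_pos: [0.5584, 0.0926, 0.2421]
tool_rot: [-0.005, 0.988, -0.153, 0.014]
wrist_force: [-0.6, -0.3, -0.6]
grip_width: -0.0001
t 18.75 F [-0.6 -0.3 -0.6] TIP [0.5575 0.0924 0.2721] phase now 63.9 rad 44.6
[-0.14, 0.0, 0.36]
[0.34, 0.95, -0.19]
[0.14, 1.31, -0.05]
[-0.21, 1.29, 0.16]
[-0.55, 1.14, 0.34]
[-0.83, 0.89, 0.5]
[-1.03, 0.54, 0.6]
[-1.13, 0.15, 0.66]
[-1.11, -0.26, 0.65]
[-0.99, -0.65, 0.58]
```

```bash
python3 -m crank '[[-0.1,0,0.35,0,-1],[0.34,0.95,-0.15,0,-1],[0.14,1.3,-0.05,0,-1],[-0.2,1.3,0.16,0,-1],[-0.55,1.15,0.34,0,-1],[-0.8,0.9,0.5,0,-1]]'; python3 -c "
from h import *
bar();L=[ctip(f,max(112.7,f+28)) for f in range(130,130+11*18,18)];rows(L)"
```

```text
t: 19.25
tcp_pos: [0.5355, 0.0415, 0.2343]
tool_rot: [-0.009, 0.988, -0.151, 0.021]
wrist_force: [5.6, 4.2, -1.7]
grip_width: 0.0002
scene 60 theta deg mod180 162.5 mid [-7.3 41.9] along [-1. 62.] zmed 130.4 jaw back z 74.9 -> opening 40.9
side 22 theta deg mod180 166.7 mid [-8.5 43.2] along [-57. -27.] zmed 136.2 jaw back z 77.8 -> opening 43.8
t 19.35 F [0.4 0.2 0.3] TIP [0.533  0.0402 0.264 ] phase now 142.8 rad 46.9
[0.36, -1.04, -0.07]
[-0.84, 0.89, 0.48]
[-1.04, 0.55, 0.59]
[-1.14, 0.15, 0.65]
[-1.12, -0.26, 0.64]
[-0.99, -0.64, 0.58]
[-0.76, -0.97, 0.46]
[-0.46, -1.19, 0.3]
[-0.11, -1.3, 0.12]
[0.25, -1.29, -0.08]
[0.59, -1.14, -0.26]
```

The bar is turning: θ went from 113° to about 165° with about 7 N of push. Continuing around.

```bash
python3 -c "
from h import *
L=[ctip(f,f+24) for f in range(160,160+10*20,20)];rows(L)"
```

```text
t 19.35 F [0.4 0.2 0.3] TIP [0.533  0.0402 0.264 ] phase now 142.8 rad 46.9
[-1.16, 0.25, 0.79]
[-1.24, 0.29, 0.71]
[-1.25, -0.21, 0.72]
[-1.11, -0.69, 0.65]
[-0.83, -1.09, 0.5]
[-0.45, -1.36, 0.3]
[-0.01, -1.46, 0.07]
[0.43, -1.38, -0.17]
[0.83, -1.14, -0.38]
[1.12, -0.76, -0.54]
```

```bash
python3 -m crank '[[-1.15,0.25,0.75,0,-1],[-1.25,0.3,0.7,0,-1],[-1.25,-0.2,0.7,0,-1],[-1.1,-0.7,0.65,0,-1],[-0.85,-1.1,0.5,0,-1],[-0.45,-1.35,0.3,0,-1]]'; python3 -c "
from h import *
bar(('scene',));L=[ctip(f,f+24) for f in range(280,280+10*20,20)];rows(L)"
```

```text
t: 19.85
tcp_pos: [0.4975, 0.0756, 0.2057]
tool_rot: [-0.003, 0.987, -0.156, 0.038]
wrist_force: [1.7, -14.4, 2.5]
grip_width: -0.0
scene 59 theta deg mod180 98.2 mid [32.8 -1.7] along [-61.  58.] zmed 127.9 jaw back z 72.7 -> opening 38.7
t 19.9 F [-1.8 -6.5  1.4] TIP [0.4948 0.0774 0.2353] phase now 245.3 rad 29.4
[-1.25, -1.91, 0.93]
[0.43, -1.39, -0.16]
[0.83, -1.15, -0.35]
[1.13, -0.77, -0.5]
[1.3, -0.3, -0.58]
[1.32, 0.21, -0.59]
[1.18, 0.69, -0.52]
[0.9, 1.09, -0.39]
[0.51, 1.35, -0.2]
[0.06, 1.46, 0.02]
```

```bash
python3 -c "
from h import *
L=[ctip(250,278,44)]+[ctip(f,f+26,44) for f in range(265,265+9*16,16)];rows(L)
print(pose()[2].round(3).tolist())"
```

```text
t 19.9 F [-1.8 -6.5  1.4] TIP [0.4948 0.0774 0.2353] phase now 245.3 rad 29.4
[-1.21, 0.32, 0.84]
[-0.24, -1.11, 0.15]
[0.04, -1.22, 0.02]
[0.34, -1.17, -0.12]
[0.62, -1.03, -0.26]
[0.85, -0.8, -0.37]
[1.02, -0.52, -0.45]
[1.1, -0.19, -0.5]
[1.11, 0.15, -0.5]
[1.03, 0.48, -0.46]
[[0.949, -0.308, 0.074], [-0.308, -0.951, -0.005], [0.072, -0.018, -0.997]]
```

```bash
python3 -m crank '[[-1.25,0.3,0.85,0,-1],[-0.25,-1.1,0.15,0,-1],[0.05,-1.2,0,0,-1],[0.35,-1.2,-0.1,0,-1],[0.6,-1,-0.25,0,-1],[0.85,-0.8,-0.35,0,-1]]'; python3 -c "
from h import *
bar();rows([ctip(f,f+26,44) for f in range(330,330+10*16,16)])
print(pose()[2][:,2].round(3).tolist())"
```

```text
t: 20.4
tcp_pos: [0.5146, 0.1178, 0.2071]
tool_rot: [0.004, 0.987, -0.158, 0.035]
wrist_force: [-6.9, -3.7, -2.1]
grip_width: -0.0003
scene 48 theta deg mod180 169.3 mid [  9.7 -40.3] along [-59. -21.] zmed 126.5 jaw back z 71.1 -> opening 37.1
side 63 theta deg mod180 174.9 mid [  8.  -45.1] along [21. 61.] zmed 131.4 jaw back z 73.9 -> opening 39.9
t 20.5 F [-1.5  1.  -0.3] TIP [0.5142 0.1189 0.2375] phase now 329.2 rad 38.3
[-0.12, -0.51, 0.32]
[1.02, -0.49, -0.46]
[1.11, -0.17, -0.5]
[1.11, 0.18, -0.49]
[1.02, 0.5, -0.45]
[0.86, 0.79, -0.37]
[0.63, 1.02, -0.25]
[0.36, 1.17, -0.12]
[0.06, 1.22, 0.03]
[-0.25, 1.19, 0.18]
[0.071, -0.018, -0.997]
```

```bash
python3 -m crank '[[0.9,-1,-0.15,0,-1],[1.1,-0.2,-0.5,0,-1],[1.1,0.2,-0.5,0,-1],[1,0.5,-0.45,0,-1],[0.85,0.8,-0.35,0,-1],[0.6,1,-0.25,0,-1],[0.35,1.2,-0.1,0,-1],[0.05,1.2,0.05,0,-1]]'; python3 -c "
from h import *
bar();s,p,R=pose();rows([ctip(f,f+26,44) for f in range(460,460+10*16,16)])
print(R[:,2].round(3).tolist())"
```

```text
t: 21.17
tcp_pos: [0.5539, 0.0685, 0.2329]
tool_rot: [-0.002, 0.988, -0.155, 0.027]
wrist_force: [4.7, 7.5, -3.2]
grip_width: -0.0001
scene 59 theta deg mod180 127.3 mid [-28.6  29.2] along [ 3. 61.] zmed 123.5 jaw back z 66.8 -> opening 32.8
side 40 theta deg mod180 129.5 mid [-31.6  28.3] along [-54. -25.] zmed 128.5 jaw back z 70.3 -> opening 36.3
t 21.27 F [ 3.9  1.5 -0.6] TIP [0.5524 0.0669 0.2632] phase now 99.5 rad 38.1
[0.6, 0.12, -0.09]
[-0.29, 1.18, 0.19]
[-0.57, 1.03, 0.33]
[-0.8, 0.81, 0.45]
[-0.97, 0.53, 0.53]
[-1.06, 0.21, 0.58]
[-1.07, -0.14, 0.58]
[-1.0, -0.47, 0.54]
[-0.84, -0.76, 0.46]
[-0.62, -1.0, 0.35]
[0.054, -0.007, -0.999]
```

```bash
python3 -m crank '[[0.4,1,0,0,-1],[-0.4,1.05,0.3,0,-1],[-0.75,0.85,0.45,0,-1],[-0.95,0.55,0.53,0,-1],[-1.05,0.2,0.58,0,-1],[-1.2,-0.1,0.6,0,-1],[-1.1,-0.35,0.55,0,-1]]'; python3 -c "
from h import *
bar();s,p,R=pose();rows([ctip(f,f+24,44) for f in range(560,560+10*16,16)])
print(R[:,2].round(3).tolist())"
```

```text
t: 21.85
tcp_pos: [0.5092, 0.049, 0.2061]
tool_rot: [-0.005, 0.986, -0.157, 0.047]
wrist_force: [6.7, -4.6, 4.6]
grip_width: -0.0
scene 34 theta deg mod180 44.0 mid [38.  36.7] along [20. 63.] zmed 122.6 jaw back z 66.3 -> opening 32.3
side 76 theta deg mod180 52.7 mid [34.3 24.3] along [-62. -20.] zmed 125.3 jaw back z 68.8 -> opening 34.8
t 21.95 F [ 2.4 -2.9 -0.1] TIP [0.5047 0.0498 0.2353] phase now 198.3 rad 38.0
[-0.25, 0.54, 0.16]
[-0.98, -0.53, 0.5]
[-0.81, -0.82, 0.42]
[-0.57, -1.04, 0.31]
[-0.29, -1.18, 0.18]
[0.02, -1.22, 0.04]
[0.32, -1.18, -0.1]
[0.6, -1.04, -0.24]
[0.84, -0.82, -0.35]
[1.01, -0.54, -0.43]
[0.089, -0.004, -0.996]
```

```bash
python3 -m crank '[[-1.2,0,0.65,0,-1],[-1.05,-0.6,0.5,0,-1],[-0.9,-0.85,0.42,0,-1],[-0.65,-1.05,0.3,0,-1],[-0.3,-1.2,0.2,0,-1],[0,-1.2,0.05,0,-1]]'; python3 -c "
from h import *
bar();s,p,R=pose();rows([ctip(f,f+24,44) for f in range(645,645+10*12,12)])
print(R[:,2].round(3).tolist())"
```

```text
t: 22.45
tcp_pos: [0.4931, 0.1012, 0.1888]
tool_rot: [-0.0, 0.986, -0.16, 0.056]
wrist_force: [-2.6, -6.0, 2.2]
grip_width: -0.0001
scene 54 theta deg mod180 121.9 mid [ 36.2 -20.6] along [-59. -21.] zmed 119.6 jaw back z 64.8 -> opening 30.8
side 63 theta deg mod180 126.1 mid [ 37.4 -28.2] along [21. 64.] zmed 124.7 jaw back z 67.3 -> opening 33.3
t 22.55 F [-1.  -1.1  0. ] TIP [0.49   0.1029 0.2184] phase now 283.3 rad 46.7
[0.35, -0.08, 0.09]
[0.28, -0.87, -0.09]
[0.44, -0.79, -0.16]
[0.58, -0.68, -0.23]
[0.7, -0.53, -0.28]
[0.78, -0.36, -0.32]
[0.84, -0.18, -0.34]
[0.85, 0.01, -0.35]
[0.83, 0.2, -0.34]
[0.78, 0.39, -0.31]
[0.11, -0.015, -0.994]
```

```bash
python3 -m crank '[[0.6,-0.9,0,0,-1],[0.45,-0.8,-0.15,0,-1],[0.6,-0.7,-0.25,0,-1],[0.7,-0.55,-0.3,0,-1]]'; python3 -c "
from h import *
bar();bar();s,p,R=pose();rows([ctip(f,f+24,44) for f in range(684,684+8*8,8)])
print(R[:,2].round(3).tolist())"
```

```text
t: 22.88
tcp_pos: [0.5202, 0.1192, 0.1981]
tool_rot: [0.003, 0.986, -0.159, 0.05]
wrist_force: [-4.9, -2.3, -1.4]
grip_width: -0.0002
scene 49 theta deg mod180 167.9 mid [  9.9 -39.8] along [-58. -21.] zmed 118.3 jaw back z 63.6 -> opening 29.6
side 63 theta deg mod180 173.1 mid [  9.3 -44.3] along [20. 61.] zmed 123.4 jaw back z 66.2 -> opening 32.2
scene 45 theta deg mod180 169.7 mid [  8.2 -40.6] along [-56. -21.] zmed 118.6 jaw back z 63.5 -> opening 29.5
side 63 theta deg mod180 173.2 mid [  9.3 -44.3] along [21. 63.] zmed 123.2 jaw back z 66.2 -> opening 32.2
t 23.08 F [0.2 0.8 0.3] TIP [0.5182 0.1203 0.2283] phase now 329.1 rad 41.3
[-0.4, 0.0, 0.24]
[0.47, -0.34, -0.19]
[0.51, -0.27, -0.21]
[0.54, -0.19, -0.22]
[0.56, -0.11, -0.23]
[0.57, -0.02, -0.23]
[0.56, 0.06, -0.23]
[0.55, 0.15, -0.23]
[0.101, -0.019, -0.995]
```

```bash
for k in 1; do python3 -m crank '[[0.5,-0.35,-0.2,0,-1]]' | grep -E "tcp|force"; done;  python3 -m crank '[[0.5,-0.27,-0.2,0,-1]]' | grep -E "tcp|force"; python3 -m crank '[[0.55,-0.2,-0.22,0,-1]]' | grep -E "tcp|force"; python3 -c "
from h import *
bar();bar();s,p,R=pose();rows([ctip(f,f+24,44) for f in range(708,708+8*8,8)])
head(x0=-5,x1=67,cams=('side',))"
```

```text
tcp_pos: [0.5254, 0.1211, 0.2004]
wrist_force: [-5.9, -2.0, -0.9]
tcp_pos: [0.5294, 0.1218, 0.2025]
wrist_force: [-7.9, -2.3, -0.6]
tcp_pos: [0.5333, 0.1219, 0.2046]
wrist_force: [-9.4, -0.1, 0.4]
scene 37 theta deg mod180 10.6 mid [ -4.7 -40.8] along [-59. -21.] zmed 118.5 jaw back z 63.2 -> opening 29.2
side 67 theta deg mod180 11.6 mid [ -5.5 -44.1] along [21. 60.] zmed 122.7 jaw back z 65.7 -> opening 31.7
scene 34 theta deg mod180 11.6 mid [ -5.5 -40.4] along [-57. -20.] zmed 118.5 jaw back z 63.0 -> opening 29.0
side 67 theta deg mod180 11.4 mid [ -5.5 -44.1] along [21. 60.] zmed 122.8 jaw back z 65.6 -> opening 31.6
t 23.53 F [-4.8 -0.7  0.1] TIP [0.5314 0.1226 0.2349] phase now 349.7 rad 42.0
[-0.12, -0.17, 0.14]
[0.56, -0.11, -0.24]
[0.57, -0.02, -0.24]
[0.56, 0.06, -0.24]
[0.55, 0.15, -0.23]
[0.53, 0.23, -0.22]
[0.49, 0.31, -0.2]
[0.45, 0.38, -0.18]
side 130 x [33.6 66. ] y [-36.6  31.6] circ [45.5 -4.1] topz 29.3 slope deg x,y [ 2.1 -0.2]
```

Push force is rising (5.6 → 9.4 N) at θ≈731°, which fits contact at about 720° plus a shorter lever on the inner corner. I'll add the rest in small steps.

```bash
python3 -m crank '[[0.5,-0.6,-0.15,0,-1]]' | grep -E "tcp|force"; python3 -m crank '[[0.55,-0.1,-0.23,0,-1]]' | grep -E "tcp|force"; python3 -m crank '[[0.6,0,-0.24,0,-1]]' | grep -E "tcp|force"; python3 -c "
from h import *
bar();bar();s,p,R=pose();rows([ctip(f,f+24,46) for f in range(720,720+8*8,8)])
head(x0=-5,x1=67,cams=('side','wrist'))"
```

```text
tcp_pos: [0.5387, 0.1257, 0.2066]
wrist_force: [-8.4, -2.1, -0.5]
tcp_pos: [0.5426, 0.1252, 0.2088]
wrist_force: [-8.1, -0.8, -2.2]
tcp_pos: [0.5464, 0.1237, 0.211]
wrist_force: [-9.3, 0.9, -0.1]
scene 24 theta deg mod180 30.8 mid [-18.1 -40.2] along [-54. -26.] zmed 119.3 jaw back z 62.9 -> opening 28.9
side 71 theta deg mod180 28.8 mid [-17.1 -38.7] along [21. 60.] zmed 122.3 jaw back z 65.5 -> opening 31.5
scene 21 theta deg mod180 27.5 mid [-19.8 -41.5] along [28. 57.] zmed 118.6 jaw back z 62.8 -> opening 28.8
side 68 theta deg mod180 28.3 mid [-17.2 -39.4] along [20. 60.] zmed 122.3 jaw back z 65.4 -> opening 31.4
t 24.08 F [-5.7  1.   0.5] TIP [0.5449 0.1242 0.2414] phase now 8.0 rad 47.1
[-0.57, 0.09, 0.32]
[0.59, 0.02, -0.26]
[0.58, 0.11, -0.25]
[0.56, 0.2, -0.24]
[0.53, 0.28, -0.23]
[0.49, 0.36, -0.21]
[0.44, 0.43, -0.18]
[0.38, 0.49, -0.15]
side 122 x [38.6 66.7] y [-33.8  30. ] circ [41.5 -1.7] topz 28.7 slope deg x,y [ 3.1 -0.4]
wrist few
```

```bash
python3 -m crank '[[0.58,0.05,-0.25,0,-1]]' | grep -E "tcp|force"; python3 -m crank '[[0.56,0.15,-0.24,0,-1]]' | grep -E "tcp|force"; python3 -m crank '[[0.54,0.25,-0.23,0,-1]]' | grep -E "tcp|force"; python3 -c "
from h import *
bar();bar();s,p,R=pose();rows([ctip(f,f+24,46) for f in range(744,744+4*8,8)])"
```

```text
tcp_pos: [0.5506, 0.122, 0.2137]
wrist_force: [-9.0, 2.4, -1.2]
tcp_pos: [0.5537, 0.1195, 0.2159]
wrist_force: [-8.6, 3.8, -2.8]
tcp_pos: [0.5563, 0.1163, 0.2177]
wrist_force: [-8.9, 4.0, -2.6]
scene bar pts 0 jaw back z 62.3 -> opening 28.3
side 71 theta deg mod180 47.2 mid [-28.8 -30.3] along [20. 59.] zmed 121.7 jaw back z 64.8 -> opening 30.8
scene bar pts 0 jaw back z 62.4 -> opening 28.4
side 70 theta deg mod180 47.9 mid [-29.  -30.6] along [21. 59.] zmed 121.9 jaw back z 65.0 -> opening 31.0
t 24.73 F [-6.3  3.9 -0.6] TIP [0.5548 0.1165 0.248 ] phase now 25.4 rad 46.5
[-0.08, 0.0, 0.13]
[0.53, 0.28, -0.23]
[0.49, 0.36, -0.21]
[0.44, 0.43, -0.19]
```

θ≈767° (0.82 rad past contact), and 10.1 N at about 33 mm of lever gives about 0.33 N m, so the two agree at roughly 80 N. I'll back off, lift clear and check.

```bash
python3 -m crank '[[-0.6,-0.3,0.2,0,-1],[-0.4,-0.2,0,0,-1],[0,0,-2,0,-1],[0,0,-3,0,-1],[0,0,-3,0,-1],[0,-3,-2,0,-1],[0,-4,-1,0,-1],[0,-4,0,0,-1],[0,-4,0,0,-1],[0,0,0,0,-1]]'
python3 - <<'E'
from h import *
bar();bar();P=pf(save='e');head(x0=-5,x1=67,cams=('side',))
a=cv2.imread("pics/e_side.png")[90:290,200:400];b=cv2.imread("pics/e_scene.png")[110:310,190:390]
cv2.imwrite("pics/e.png",np.hstack([cv2.resize(k,(400,400),interpolation=cv2.INTER_CUBIC) for k in(a,b)]))
s,p,R=pose();print(p,R[:,2].round(3))
for n in("pitcher","gasket","tamper","screwdriver","brush"):
    L=env.place_of("side",n);print(n,[(round(l["p"],2),np.round(l["location"]).tolist()) for l in L[:1]])
E
```

```text
t: 25.57
tcp_pos: [0.5898, 0.274, 0.3342]
tool_rot: [-0.001, 0.986, -0.161, 0.043]
wrist_force: [-0.5, -0.5, -0.9]
grip_width: 0.0001
scene 30 theta deg mod180 48.8 mid [36.7 33.4] along [-28.  63.] zmed 118.4 jaw back z 62.3 -> opening 28.3
side 146 theta deg mod180 48.7 mid [ 3.6 -1.7] along [-61.  59.] zmed 121.7 jaw back z 65.0 -> opening 31.0
scene 30 theta deg mod180 48.8 mid [37.  33.6] along [-31.  64.] zmed 118.1 jaw back z 62.5 -> opening 28.5
side 146 theta deg mod180 48.6 mid [ 3.6 -1.6] along [-61.  59.] zmed 121.4 jaw back z 65.1 -> opening 31.1
side head_middle 0.58 [178. 294.]; side handle_grip 0.77 [159. 329.]; scene head_middle 0.68 [223. 276.]; scene handle_grip 0.88 [217. 246.]; 
head_middle [0.6289 0.0499 0.2011] res 0.0015 vice [37.3 -1.1 20.2]
handle_grip [0.7176 0.0272 0.2673] res 0.0074 vice [149.7   2.   31.7]
len 0.113 pitch pf 30.5 yaw -14.4
side 124 x [30.2 66.5] y [-35.4  29.5] circ [40.7 -2.1] topz 29.3 slope deg x,y [ 2.1 -1.3]
[0.58892919 0.26788547 0.33546451] [ 0.085 -0.015 -0.996]
pitcher [(0.89, [188.0, 220.0])]
gasket [(0.6, [222.0, 203.0])]
tamper [(0.7, [192.0, 315.0])]
screwdriver [(0.67, [288.0, 231.0])]
brush [(0.78, [268.0, 363.0])]
```

View pics/e.png

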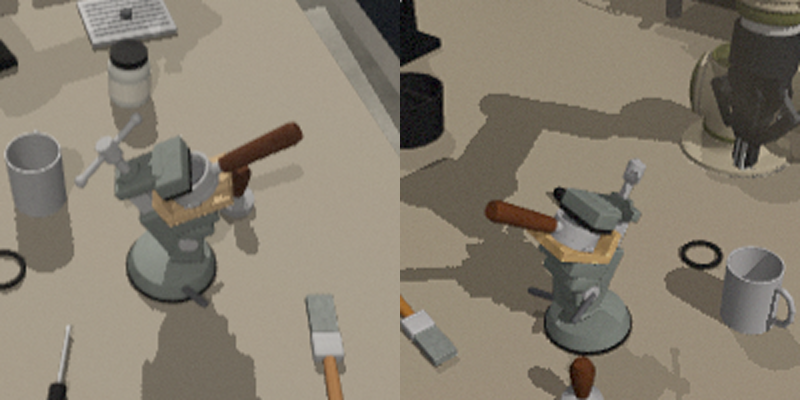

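θ now reads 48.7° past 4π from both cameras, which is 0.85 rad past contact, about 85 N. The picture shows the head in the jaws at (195,180) in the side crop with the handle straight out and the tool clear. The side view hints at about 2° of slope, so I'll check squareness from above with the wrist camera.

```bash
python3 -m crank '[[-0.5,4,0,0,-1],[-0.5,4,0,0,-1],[-0.5,4,0,0,-1],[-0.5,4,0,0,-1],[-0.5,3,0,0,-1],[0,0,0,0,-1],[0,0,0,0,-1]]'
python3 - <<'E'
from h import *
im,d=env.get_image("wrist");cv2.imwrite("pics/f.png",im[:,:,::-1])
V=(cloud("wrist",d)-SEAT)@VR*1000
def fit(n,H):
    if len(H)<50: print(n,"few",len(H));return
    for _ in range(3):
        m=H[:,:2].mean(0);A=np.c_[H[:,:2]-m,np.ones(len(H))];k=np.linalg.lstsq(A,H[:,2],rcond=None)[0];H=H[abs(A@k-H[:,2])<2]
    print(n,len(H),"x",np.percentile(H[:,0],[1,99]).round(1),"y",np.percentile(H[:,1],[1,99]).round(1),"z",k[2].round(1),"slope",np.degrees(k[:2]).round(2))
y=abs(V[:,1])
fit("head",V[(V[:,0]>46)&(V[:,0]<72)&(y<40)&(V[:,2]>25)&(V[:,2]<35)])
fit("board",V[(V[:,0]>46)&(V[:,0]<85)&(y<45)&(abs(V[:,2])<4)])
fit("jaw",V[(V[:,0]>5)&(V[:,0]<44)&(y<38)&(V[:,2]>58)&(V[:,2]<69)])
Hd=V[(V[:,0]>90)&(V[:,0]<200)&(y<30)&(V[:,2]>25)&(V[:,2]<60)]
if len(Hd)>50:
    for x0 in range(90,200,20):
        q=Hd[(Hd[:,0]>x0)&(Hd[:,0]<x0+20)]
        if len(q)>20: print("handle",x0+10,"ymid",(np.percentile(q[:,1],[3,97]).mean()).round(1),"topz",np.percentile(q[:,2],95).round(1))
E
```

```text
t: 27.0
tcp_pos: [0.5003, 0.0912, 0.327]
tool_rot: [0.001, 0.986, -0.162, 0.042]
wrist_force: [1.2, 0.6, 0.0]
grip_width: -0.0001
head 938 x [46.1 58.3] y [-25.7  31.1] z 27.6 slope [2.49 1.29]
board 150 x [46.1 52.3] y [-41.7  41.6] z -0.0 slope [-1.98  0.35]
jaw 5438 x [ 5.8 43.8] y [-36.8  37. ] z 63.3 slope [-5.17  0.12]
```

View pics/f.png

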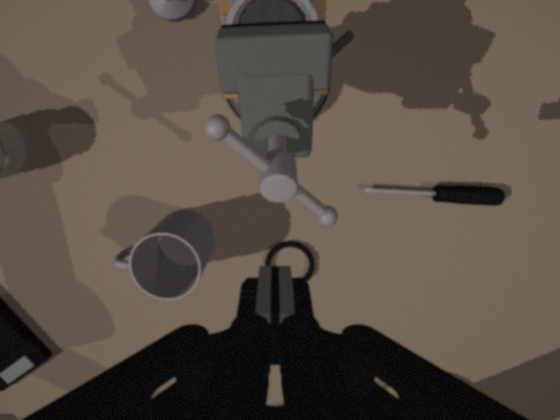

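The head is cut off at the top edge (275,10), so I'll shift the camera forward and measure again.

```bash
python3 -m crank '[[3.5,0,0,0,-1],[3.5,0,0,0,-1],[3.5,0,0,0,-1],[2,0,0,0,-1],[0,0,0,0,-1],[0,0,0,0,-1]]'
python3 - <<'E'
from h import *
im,d=env.get_image("wrist");cv2.imwrite("pics/g.png",im[:,:,::-1])
V=(cloud("wrist",d)-SEAT)@VR*1000
def fit(n,H):
    if len(H)<50: print(n,"few",len(H));return
    for _ in range(4):
        m=H[:,:2].mean(0);A=np.c_[H[:,:2]-m,np.ones(len(H))];k=np.linalg.lstsq(A,H[:,2],rcond=None)[0];H=H[abs(A@k-H[:,2])<1.5]
    print(n,len(H),"x",np.percentile(H[:,0],[1,99]).round(1),"y",np.percentile(H[:,1],[1,99]).round(1),"z",k[2].round(1),"slope",np.degrees(k[:2]).round(2))
y=abs(V[:,1])
fit("head",V[(V[:,0]>48)&(V[:,0]<71)&(y<36)&(V[:,2]>25)&(V[:,2]<36)])
fit("board",V[(V[:,0]>48)&(V[:,0]<85)&(y<45)&(abs(V[:,2])<4)])
fit("jaw",V[(V[:,0]>18)&(V[:,0]<44)&(y<38)&(V[:,2]>58)&(V[:,2]<66)])
q=V[(V[:,0]>20)&(V[:,0]<76)&(y<45)&(V[:,2]>26)&(V[:,2]<34)]
if len(q): print("head rear edge x",np.percentile(q[abs(q[:,1])>12,0],99).round(1),"y ext",np.percentile(q[:,1],[.5,99.5]).round(1))
for x0 in range(90,200,20):
    q=V[(V[:,0]>x0)&(V[:,0]<x0+20)&(y<30)&(V[:,2]>20)&(V[:,2]<65)]
    if len(q)>20: print("handle",x0+10,"ymid",(np.percentile(q[:,1],[3,97]).mean()).round(1),"topz",np.percentile(q[:,2],95).round(1))
E
```

```text
t: 27.55
tcp_pos: [0.6249, 0.0565, 0.3355]
tool_rot: [0.0, 0.987, -0.158, 0.041]
wrist_force: [0.3, -0.8, 0.5]
grip_width: -0.0001
head 673 x [48.1 68.9] y [-26.4  28.3] z 28.0 slope [ 7.61 -0.04]
board 1764 x [49.1 80.8] y [-41.4  41.5] z -0.2 slope [ 0.3  -0.08]
jaw 2193 x [18.3 43.6] y [-37.   37.1] z 62.6 slope [-1.98 -0.05]
head rear edge x 66.0 y ext [-35.2  35.6]
handle 100 ymid -0.4 topz 34.0
handle 120 ymid -0.7 topz 36.4
handle 140 ymid -1.1 topz 39.2
handle 160 ymid -1.4 topz 41.7
handle 180 ymid -1.9 topz 43.9
handle 200 ymid -1.1 topz 42.9
```

```bash
python3 -c "
from h import *
print(env.finish_job()); print(env.get_state()['t'])"
```

```text
the job is handed in; nothing more can be done
None
the job is handed in; nothing more can be done
```

The portafilter is clamped mouth-down in the middle of the board, resting on the ledge with its handle straight out of the open end. I handed the job in just after 27.6 s; no verdict was reported.

**What I did:**
- Gripped the handle at about x = 84 mm and pivoted the head 30° on the counter.
- Slid it down between the jaws until it rested on the ledge, then let go.
- Pushed the T-bar round clockwise with shut fingers from about 113° to about 769°, then backed the arm off.

**Last checks:**
- **Clamping:** the bar stood about 0.85 rad past the expected contact at 720°, so roughly 85 N. The push force rose from 5.6 to about 10 N, which agrees with my estimate of the lever. The jaw moved 15.1 mm by depth against 14.6 mm expected from the turn. I had no direct reading of the clamping force.
- **Position:** the wrist view puts the head at about y = 0 and x = 35 mm. The handle is within about 2 mm of the middle and its slope matches a square seat.
- **Surroundings:** the pitcher, gasket, tamper, screwdriver and brush showed no shift in the side view. I did not check the cup and the jar.

**What failed or disagreed:**
- The first grasp closed on top of the handle. The real fingertips end about 30 mm short of the reported TCP, and I corrected for that from then on.
- Plane fits on the little of the head's top that showed gave 2 to 8° of slope. I put that down to the rim's inner walls, because the handle line showed it square.
- The network put the head centre at z = 20 mm in the last look, against 14 mm just after release. I trusted the depth instead, which has the head's top at 28–29 mm.
- The tool had drifted about 5° out of vertical by the end.

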